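# Seat the setting rod in the V-rest against its stop

## Task

Take the aluminium setting rod out of its wooden cradle and lay it gently in both Vs of the blue V-rest, with its end still clear of the brass stop pad. Then slide it along the Vs until it meets the pad, wherever the stop has been clamped, and press it home with a steady push of about 10 N for a second (the pad must never take more than 20 N). Ease off and leave the rod lying in both Vs with its end against the pad; do not disturb the small tin and the brush.

Things in the scene. Friction and masses are not known exactly. Their poses are not given: they have to be found in the camera images.
- rod_center (a point): Centre point of the setting rod: a plain aluminium cylinder, 26 mm in diameter, 150 mm long, about 0.22 kg, both ends alike and flat with a thin red ring 10 mm from each end. The point's x axis lies along the rod (its roll is of no account). At the start the rod lies in the cradle with its axis level, 46 mm above the table.
- rod: The same rod as a body; its origin is also the centre of the rod and its x axis the rod's axis.
- cradle: Wooden storage cradle, fixed, 150 x 60 mm; origin at the centre of its underside, x along the rod it holds. Its two V plates (12 mm thick, 44 mm wide, 40 mm high) stand at x = -55 and +55 mm, so the middle 98 mm of the rod is free on both sides down to the cradle's 12 mm thick floor.
- v_rest: V-rest, fixed: blue base plate (x from -75 to +115 mm, 76 mm wide, 10 mm thick) with two upright dark steel 90 degree V plates at x = -50 and +50 mm, each 18 mm thick along x, 56 mm wide, tops 48 mm above the table; open between them down to the base. Origin on the table midway between the V plates, x along the Vs towards the stop. Ground steel: the rod slides in the Vs against 0.5 to 4 N, more the harder it is pressed down.
- v_axis (a point): Point 50 mm above the V-rest's origin, axes as the V-rest's. A rod that touches both flanks of both Vs has its axis on the x axis of this point. A rod laid with its centre 20 mm to -x of this point is always clear of the stop; it must then slide 8 to 28 mm towards +x to meet it.
- stop_zone (a point): Middle of the range where the stop can be clamped: 73 mm to +x of v_axis, same height and axes. The stop, a grey post on the base's +x end, carries a round brass pad (22 mm in diameter) facing -x at this height; its face lies anywhere within 10 mm either way along x of this point, and is not measured. A stiff rubber buffer behind the pad gives about 1 mm for each 8 N, at most 5 mm.
- tin_open: Loose round white-grey moisture tin with lid, 57 mm in diameter, 38 mm high, origin at the centre of its underside; a bystander.
- brush_b: Loose flat wooden-handled brush lying on the table, 160 mm long, 32 mm wide, 11 mm thick, origin at the middle of its underside, y along it; a bystander.
There are look-alikes about, which are no part of the job. What is meant by the rod is not green or orange, and is the larger of those in its own colour.

How it is judged (in metres and radians):
On the way, in this order (a step that is already met when the one before it is completed fails the run):
1. the rod is lifted clear of the cradle (height (world z) of rod_center above 0.085 m), for 0.1 s.
2. the rod lies in both Vs of the V-rest, its end at least 3 mm clear of the stop pad (y of rod_center in the frame of v_rest between -0.002 and 0.002 m and z of rod_center in the frame of v_rest between 0.048 and 0.052 m and angle between the x axis of rod and the x axis of v_rest, either way round below 0.04 rad and x of rod_center in the frame of stop_pad between -0.2 and -0.078 m), for 0.2 s.
3. lying in the Vs, the rod is pressed against the pad with more than 4 N for 0.4 s (y of rod_center in the frame of v_rest between -0.002 and 0.002 m and z of rod_center in the frame of v_rest between 0.048 and 0.052 m and angle between the x axis of rod and the x axis of v_rest, either way round below 0.04 rad and contact force between rod and stop_pad above 4 N), for 0.4 s.
At the end, for the whole second after the job is handed in: The rod is released and at rest in both Vs (axis within 2 mm of the seated line sideways and in height and within 0.04 rad of its direction), its end within 2 mm of the stop pad (y of rod_center in the frame of v_rest between -0.002 and 0.002 m and z of rod_center in the frame of v_rest between 0.048 and 0.052 m and angle between the x axis of rod and the x axis of v_rest, either way round below 0.04 rad and x of rod_center in the frame of stop_pad between -0.077 and -0.073 m and contact force between rod and v_rest above 0.5 N and contact force between rod and the fingers below 0.1 N and linear speed of rod below 0.01 m/s); the robot touches nothing.
It fails at once if the stop pad takes more than 20 N from the rod (contact force between rod and stop_pad above 20 N).
It fails at once if the rod is dropped or rammed on the V-rest (more than 25 N) (contact force between rod and v_rest above 25 N).
It fails at once if the tin or the brush is moved more than 20 mm (distance of any of tin_open, brush_b from where it was at the start of the episode above 0.02 m).
It also fails if it takes over 67 s, if anything falls off the work surface, if the arm or the gripper's body presses on something with over 40 N, if the wrist force passes 120 N, or if a joint passes its speed limit or range.

## Robot

A 7-joint arm with a two-finger parallel gripper is mounted at the origin on a cart in front of the work surface, level with it; the furniture and walls round the work are solid. World frame = base frame: x ahead of the robot, y to its left, z up, the work surface at z = 0. Lengths are in m, angles in degrees, forces in N, time in s.
With the tool pointing down it reaches from about 0.35 to 0.775 m from the base axis. Payload 3.1 kg.
Tool frame: the origin (TCP) lies at the centre of the arm's flange, where the gripper is bolted on; the fingertips stand 173 mm ahead of it and the grasp point (between the pads) lies 155 mm ahead of it; z points along the fingers, y is the direction in which the jaws open and shut (so a half turn about z gives the same grasp; the last joint's range is limited). The gripper opens to 85 mm and grips with 20 to 120 N. Pads are 22 mm wide; open, the fingers measure 114 mm over their backs; the gripper's body (76 mm by 85 mm) begins 54 mm behind the grasp point. The pads swing forward as they close: fully open they stand 13 mm farther back than shut.
Start: joints at [-74.295, 17.813, 0.802, 86.603, -0.252, 75.585, -1.558], TCP at [0.171, 0.523, 0.405] pointing down, gripper open.
Joint ranges: [-154.91, 154.91], [-16.99, 109.72], [-72.82, 74.43], [7.12, 147.25], [-82.49, 262.49], [11.32, 116.49], [-174.64, 174.64]. Speed limits (degrees/s): [159.86, 159.86, 180, 180, 180, 180, 180].

## Interface

Orientations are given as a 3x3 rotation matrix whose columns are the frame's x, y, z axes.
In Python, from rig import manip gives the robot as it stands.
- The arm moves only by the tool send_rows, never from a script. Its argument "rows" is a list of rows, each an object of numbers: "dx", "dy", "dz": the shift along the world's x, y, z in mm; "rx", "ry", "rz": the turn, a rotation vector about the world's x, y, z in degrees; "gripper": the closure, from -1 (fully open) to 1 (shut). In form: [{"dx": .., "dy": .., "dz": .., "rx": .., "ry": .., "rz": .., "gripper": ..}, ...]. A call has 1 to 12 rows; each row shifts and turns the commanded pose from where the row before left it; what a row does not reach is not made up. A row lasts 1/12 s, in which the tool goes at most 41.7 mm and 7.16 degrees, less where a joint would pass 70% of its speed; a pose out of reach is approached as far as the arm can. A call with a gripper value outside its range is refused whole. The fingers move at their own pace and stop on an object; "grip_force" is the grip in N (left out, the last holds). Time passes only in rows, so rows that do not move let the fingers close. It gives the time, the measured TCP pose, the force and the opening at its end, in the units of the state.
- manip.state(): the state, without advancing time (a new reading comes with each control period).
- manip.capture(name): name is "scene" or "top" or "wrist"; returns the picture (420x560x3 uint8, red, green, blue); there is no depth.
- manip.camera_model(name): a dict with "mtx" (3x3 intrinsics, pixels), "k1" (the pictures are not rectified: a ray, as slopes to the right and down, at radius r is drawn at 1 + k1 r^2 times it, then the intrinsics apply), "rvec" (rotation vector, rad) and "tvec" (3), from world to camera coordinates, as OpenCV has them. Camera axes: x right, y down, z forward; pixel columns grow to the right and rows downward; lengths in m; the calibration is good to about 2 mm. A picture is of the moment at which its call begins: read the wrist's pose just before it. camera_model takes no time and is no camera call; for the wrist camera it gives the pose at the moment of the call.
- manip.job_done(): hands the job in, once; it reports no verdict.
The state is a dict: "t": time; "qpos": joint angles; "dq": joint speeds; "joint_efforts": joint torques, N m; "position": TCP position; "tool_rot": TCP orientation; "ft_force": force on the tool from outside, world axes, zero at the start; "torque": the same for the moment, N m; "width": finger opening in m.
Only numpy, scipy, OpenCV 4.12 (cv2) and the standard library are available. Lean on these libraries where they do the work, as an engineer would, in place of code of your own. Each camera call takes 0.05 s, during which the arm holds its last target.

## Working session

There is one attempt and no reset: what is moved stays moved. The work goes in short steps, Python scripts to look and compute and a tool call to move; the robot and the scene stay as the last step left them, time stands still between calls to the robot, and variables do not carry over. Pictures are saved under pics/ and viewed, and the job is handed in when it is done.

Besides the shell and the picture viewer there is one more tool, called after "Emit:" as name([rows], argument=value, ...), one row to a line, values as JSON. send_rows: Moves the arm, as the interface text tells. Its arguments: {"type":"object","properties":{"rows":{"type":"array"},"grip_force":{"type":"number"}},"required":["rows"]}

```bash
mkdir -p pics; ls; python3 - <<'E'
from rig import manip
import cv2
s=manip.state();print(s)
for n in("scene","top","wrist"):
    im=manip.capture(n);cv2.imwrite(f"pics/{n}0.png",im[:,:,::-1]);print(n,manip.camera_model(n))
E
```

```text
pics
{'t': 0.0, 'qpos': array([-74.29430748,  17.86084404,   0.80240284,  86.69264191,
        -0.25099041,  75.58277034,  -1.55759655]), 'dq': array([-0.07905495,  0.00325327,  0.04036255,  0.07449846, -0.01486698,
        0.00480922, -0.06761225]), 'joint_efforts': array([-3.81816255e-05, -3.79917169e+01,  1.45957433e-01, -2.30592334e+01,
        1.22040790e-02,  1.37503917e-02, -5.20195726e-06]), 'position': array([0.17070871, 0.52250174, 0.40361189]), 'tool_rot': array([[-9.50569486e-01,  3.10511310e-01, -6.15086656e-04],
       [ 3.10511896e-01,  9.50566793e-01, -2.26573806e-03],
       [-1.18856343e-04, -2.34473319e-03, -9.99997244e-01]]), 'ft_force': array([ 1.19688084, -0.44538041, -0.77822373]), 'torque': array([-0.02243779,  0.00717832,  0.02706076]), 'width': 0.08562071852898626}
scene {'mtx': array([[433.25156785,   0.        , 280.56297642],
       [  0.        , 433.25156785, 208.53424129],
       [  0.        ,   0.        ,   1.        ]]), 'k1': -0.005350551769148066, 'rvec': array([ 2.30240267, -0.58530005,  0.22859922]), 'tvec': array([-0.51535453,  0.18300548,  1.07899713])}
top {'mtx': array([[409.33318991,   0.        , 281.15187692],
       [  0.        , 409.33318991, 207.23087472],
       [  0.        ,   0.        ,   1.        ]]), 'k1': -0.12671193071678752, 'rvec': array([ 2.16924595, -2.19364951,  0.05393877]), 'tvec': array([-0.06198263,  0.5615739 ,  0.93227566])}
wrist {'mtx': array([[357.3489994 ,   0.        , 286.43362706],
       [  0.        , 357.3489994 , 209.31522753],
       [  0.        ,   0.        ,   1.        ]]), 'k1': -0.04619630336957762, 'rvec': array([-2.34374846, -1.70028132, -0.24347152]), 'tvec': array([-0.54861819, -0.03694676,  0.3804078 ])}
```

View pics/scene0.png

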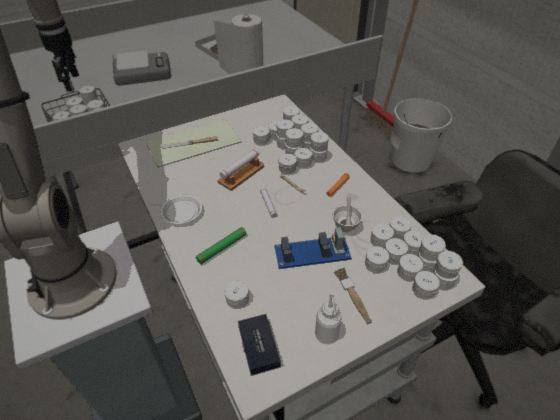

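View pics/top0.png

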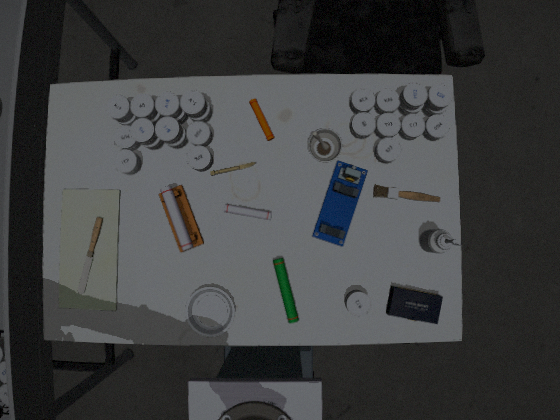

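View pics/wrist0.png

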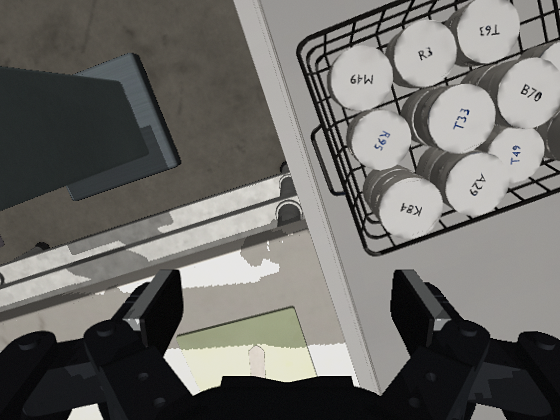

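The top view shows these candidates for the rod:
- (180,217): grey rod with red rings, in the cradle.
- (248,211): small pale rod on the table.
- (286,290): green rod.
- (261,118): orange rod.

The one in the cradle fits, because it's aluminium and the larger of the two grey ones. I'll confirm it in an enlarged crop.

```bash
cat > h.py <<'E'
import numpy as np,cv2
from rig import manip
def cm(n):
    m=manip.camera_model(n);R=cv2.Rodrigues(np.array(m["rvec"]))[0];return m["mtx"],m["k1"],R,np.array(m["tvec"])
def p2w(c,uv,z):
    K,k,R,t=c;d=cv2.undistortPoints(np.array([[uv]],float),K,np.array([k,0,0,0.]))[0,0]
    r=R.T@np.array([d[0],d[1],1]);o=-R.T@t;return o+r*(z-o[2])/r[2]
def w2p(c,P):
    K,k,R,t=c;return cv2.projectPoints(np.array(P,float).reshape(-1,3),cv2.Rodrigues(R)[0],t,K,np.array([k,0,0,0.]))[0][:,0]
E
python3 - <<'E'
import cv2,numpy as np
from h import *
im=cv2.imread("pics/top0.png")
a=cv2.resize(im[170:270,145:275],None,fx=6,fy=6,interpolation=cv2.INTER_CUBIC)
b=cv2.resize(im[150:255,300:450],None,fx=5,fy=5,interpolation=cv2.INTER_CUBIC)
cv2.imwrite("pics/ca.png",np.clip(a*1.5,0,255));cv2.imwrite("pics/cb.png",np.clip(b*1.5,0,255))
c=cm("top");print(p2w(c,(180,217),.046),p2w(c,(337,203),.01),p2w(c,(357,301),.038))
E
```

```text
[0.53943792 0.16159809 0.046     ] [ 0.56973273 -0.19901959  0.01      ] [ 0.34554014 -0.2374289   0.038     ][ WARN:0@0.452] global loadsave.cpp:1063 imwrite_ Unsupported depth image for selected encoder is fallbacked to CV_8U.
```

View pics/ca.png

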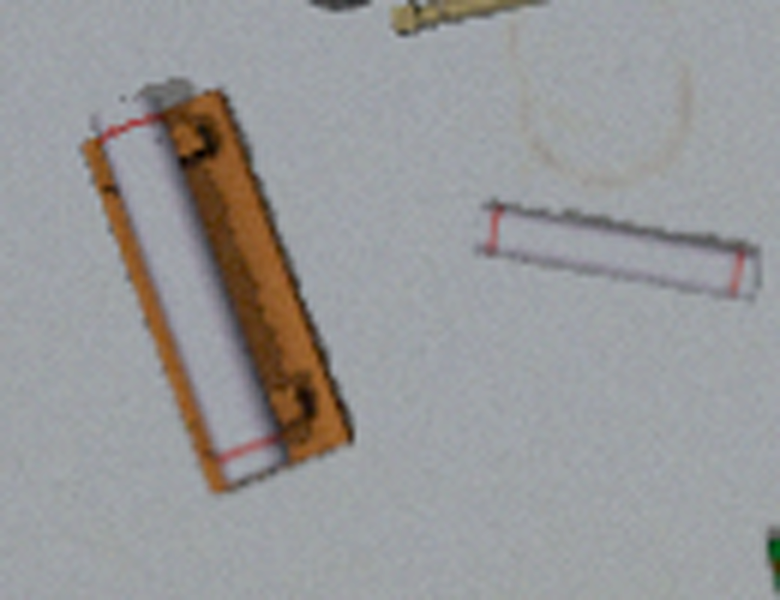

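View pics/cb.png

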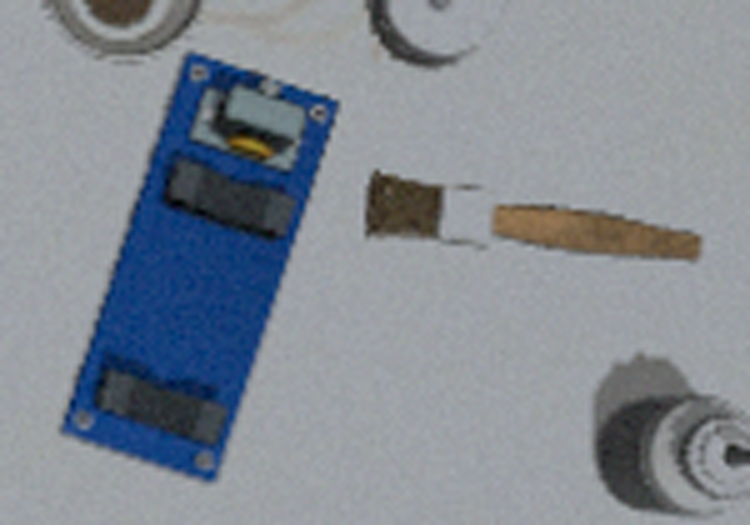

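The crop confirms the rod: it lies in the cradle (rings at crop (132,127) and (250,448)) and is clearly thicker than the small pale one beside it. The V-rest's stop is at its upper (+x) end. Next I'll compute the poses.

```bash
python3 - <<'E'
from h import *
c=cm("top")
A=lambda u,v:((u+.5)/6-.5+145,(v+.5)/6-.5+170)
B=lambda u,v:((u+.5)/5-.5+300,(v+.5)/5-.5+150)
r1=p2w(c,A(132,127),.050);r2=p2w(c,A(250,448),.050)
print("rings",r1,r2,np.linalg.norm(r1-r2),(r1+r2)/2,np.degrees(np.arctan2(*(r1-r2)[[1,0]])))
e1=[p2w(c,A(*q),.012)for q in[(83,143),(218,92),(352,438),(216,492)]]
print("cradle",[x.round(4) for x in e1],np.mean(e1,0))
q=[(190,55),(338,102),(215,480),(63,432)]
W=[p2w(c,B(*x),.010) for x in q];W=np.array(W);print(W.round(4))
loc=np.array([(.115,.038),(.115,-.038),(-.075,-.038),(-.075,.038)])
mx=loc.mean(0);mw=W[:,:2].mean(0);H=(loc-mx).T@(W[:,:2]-mw)
th=np.arctan2(H[0,1]-H[1,0],H[0,0]+H[1,1]);R=np.array([[np.cos(th),-np.sin(th)],[np.sin(th),np.cos(th)]])
o=mw-R@mx;print("vrest o",o,np.degrees(th),((R@loc.T).T+o-W[:,:2]).round(4))
for s in(-.05,.05): print("V",R@[s,0]+o)
for P in[(-.05,.028,.048),(-.05,-.028,.048),(.05,.028,.048),(.05,-.028,.048)]:
  w=R@P[:2]+o;p=w2p(c,[*w,P[2]])[0];print(P,((p-[300,150])+.5)*5-.5)
# scene projection checks
c2=cm("scene");print(w2p(c2,[[*r1[:2],.046],[*r2[:2],.046],[*o,.05]]))
E
```

```text
rings [0.59946269 0.19213451 0.05      ] [0.47764456 0.14607558 0.05      ] 0.1302347156484257 [0.53855363 0.16910504 0.05      ] 20.711398880752423
cradle [array([0.5975, 0.2234, 0.012 ]), array([0.617 , 0.1689, 0.012 ]), array([0.4804, 0.1151, 0.012 ]), array([0.4596, 0.1691, 0.012 ])] [0.53863007 0.16911978 0.012     ]
[[ 0.6701 -0.2026  0.01  ]
 [ 0.647  -0.2723  0.01  ]
 [ 0.4701 -0.2103  0.01  ]
 [ 0.4934 -0.1397  0.01  ]]
vrest o [ 0.55127628 -0.19963209] -19.281279101129016 [[ 0.0023  0.0009]
 [ 0.0002 -0.0012]
 [-0.0022 -0.0004]
 [-0.0003  0.0007]]
V [ 0.50408084 -0.18312179]
V [ 0.59847173 -0.21614239]
(-0.05, 0.028, 0.048) [105.30060616 387.37887773]
(-0.05, -0.028, 0.048) [223.75781362 427.20724492]
(0.05, 0.028, 0.048) [174.85253713 176.98261491]
(0.05, -0.028, 0.048) [292.46478088 216.52900655]
[[255.34914876 152.87019345]
 [225.42236766 173.55883597]
 [305.84021734 241.34710668]]
```

Emit:
send_rows([
  {"dx": 30.6,"dy": -29.4,"rz": 3.23,"gripper": -1},
  {"dx": 30.6,"dy": -29.4,"rz": 3.23,"gripper": -1},
  {"dx": 30.6,"dy": -29.4,"rz": 3.23,"gripper": -1},
  {"dx": 30.6,"dy": -29.4,"rz": 3.23,"gripper": -1},
  {"dx": 30.6,"dy": -29.4,"rz": 3.23,"gripper": -1},
  {"dx": 30.6,"dy": -29.4,"rz": 3.23,"gripper": -1},
  {"dx": 30.6,"dy": -29.4,"rz": 3.23,"gripper": -1},
  {"dx": 30.6,"dy": -29.4,"rz": 3.23,"gripper": -1},
  {"dx": 30.6,"dy": -29.4,"rz": 3.23,"gripper": -1},
  {"dx": 30.6,"dy": -29.4,"rz": 3.23,"gripper": -1},
  {"dx": 30.6,"dy": -29.4,"rz": 3.23,"gripper": -1},
  {"dx": 30.6,"dy": -29.4,"rz": 3.23,"gripper": -1},
])

```text
invalid input at $.rows[0]: expected keys dx, dy, dz, rx, ry, rz, gripper
```

Emit:
send_rows([
  {"dz": -30,"gripper": -1},
  {"dz": -30,"gripper": -1},
  {"gripper": -1},
  {"gripper": -1},
  {"gripper": -1},
  {"gripper": -1},
])

```text
invalid input at $.rows[0]: expected keys dx, dy, dz, rx, ry, rz, gripper
```

```bash
python3 - <<'E'
from h import *
s=manip.state();print(s["t"],s["position"],s["ft_force"],np.degrees(np.arctan2(s["tool_rot"][1,0],s["tool_rot"][0,0])),s["tool_rot"][:,2],s["qpos"])
c=cm("wrist");im=manip.capture("wrist")
np.save("w1.npy",np.array(c,dtype=object),allow_pickle=True)
im=im[:,:,::-1].copy()
cv2.imwrite("pics/w1.png",im)
d=np.array([np.cos(np.radians(20.7)),np.sin(np.radians(20.7))]);o=np.array([.5386,.1691])
print([w2p(c,[*(o+k*d),.050])[0] for k in(-.065,0,.065)])
E
```

```text
0.15 [0.1706972  0.52259644 0.40385629] [-0.52819657 -0.00205509 -0.43926554] 161.91349992099285 [-5.01590860e-04 -1.77366203e-03 -9.99998301e-01] [-74.296862    17.85226433   0.80137485  86.66964659  -0.25236501
  75.58546099  -1.55729786]
[array([ 87.7997552 , 489.97682378]), array([124.14319812, 516.69899679]), array([158.42504238, 541.23875091])]
```

View pics/w1.png

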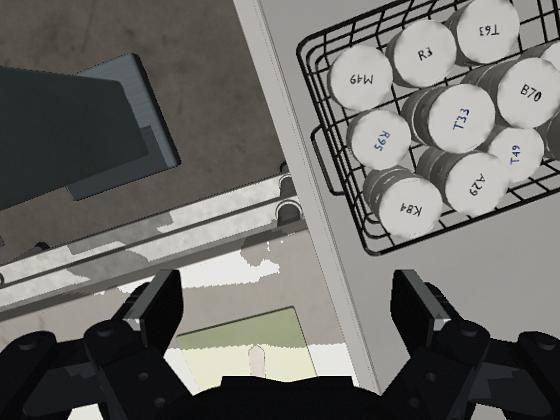

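All keys are required in each row, so neither move ran. I'll resend with every key filled in.

Emit:
send_rows([
  {"dx": 30.6,"dy": -29.4,"dz": 0,"rx": 0,"ry": 0,"rz": 3.23,"gripper": -1},
  {"dx": 30.6,"dy": -29.4,"dz": 0,"rx": 0,"ry": 0,"rz": 3.23,"gripper": -1},
  {"dx": 30.6,"dy": -29.4,"dz": 0,"rx": 0,"ry": 0,"rz": 3.23,"gripper": -1},
  {"dx": 30.6,"dy": -29.4,"dz": 0,"rx": 0,"ry": 0,"rz": 3.23,"gripper": -1},
  {"dx": 30.6,"dy": -29.4,"dz": 0,"rx": 0,"ry": 0,"rz": 3.23,"gripper": -1},
  {"dx": 30.6,"dy": -29.4,"dz": 0,"rx": 0,"ry": 0,"rz": 3.23,"gripper": -1},
  {"dx": 30.6,"dy": -29.4,"dz": 0,"rx": 0,"ry": 0,"rz": 3.23,"gripper": -1},
  {"dx": 30.6,"dy": -29.4,"dz": 0,"rx": 0,"ry": 0,"rz": 3.23,"gripper": -1},
  {"dx": 30.6,"dy": -29.4,"dz": 0,"rx": 0,"ry": 0,"rz": 3.23,"gripper": -1},
  {"dx": 30.6,"dy": -29.4,"dz": 0,"rx": 0,"ry": 0,"rz": 3.23,"gripper": -1},
  {"dx": 30.6,"dy": -29.4,"dz": 0,"rx": 0,"ry": 0,"rz": 3.23,"gripper": -1},
  {"dx": 30.6,"dy": -29.4,"dz": 0,"rx": 0,"ry": 0,"rz": 3.23,"gripper": -1},
])

```text
t: 1.2
position: [0.5323, 0.1748, 0.4047]
tool_rot: [[-0.935, -0.356, -0.0], [-0.356, 0.935, 0.0], [0.0, 0.0, -1.0]]
ft_force: [0.4, 0.7, 0.8]
width: 0.0851
```

Emit:
send_rows([
  {"dx": 0,"dy": 0,"dz": -30,"rx": 0,"ry": 0,"rz": 0,"gripper": -1},
  {"dx": 0,"dy": 0,"dz": -30,"rx": 0,"ry": 0,"rz": 0,"gripper": -1},
  {"dx": 0,"dy": 0,"dz": 0,"rx": 0,"ry": 0,"rz": 0,"gripper": -1},
  {"dx": 0,"dy": 0,"dz": 0,"rx": 0,"ry": 0,"rz": 0,"gripper": -1},
  {"dx": 0,"dy": 0,"dz": 0,"rx": 0,"ry": 0,"rz": 0,"gripper": -1},
  {"dx": 0,"dy": 0,"dz": 0,"rx": 0,"ry": 0,"rz": 0,"gripper": -1},
])

```text
t: 1.7
position: [0.5318, 0.1773, 0.347]
tool_rot: [[-0.935, -0.354, 0.004], [-0.354, 0.935, 0.002], [-0.004, 0.0, -1.0]]
ft_force: [1.0, 0.2, 0.0]
width: 0.0854
```

```bash
python3 - <<'E'
from h import *
s=manip.state();print(s["t"],s["position"],s["ft_force"],np.degrees(np.arctan2(s["tool_rot"][1,0],s["tool_rot"][0,0])),s["tool_rot"][:,2],s["qpos"])
c=cm("wrist");im=manip.capture("wrist")
im=im[:,:,::-1].copy()
cv2.imwrite("pics/w1.png",im)
d=np.array([np.cos(np.radians(20.7)),np.sin(np.radians(20.7))]);o=np.array([.5386,.1691])
print([w2p(c,[*(o+k*d),.050])[0] for k in(-.065,0,.065)])
E
```

```text
1.7 [0.53180747 0.17733709 0.34696219] [1.04451601 0.18197075 0.00215952] -159.24330300217113 [ 0.00382885  0.00165731 -0.9999913 ] [-29.9874304   21.2464346   13.15852261  90.73118957  -5.11680114
  68.37203627  94.93211213]
[array([272.4198871, 117.988968 ]), array([273.27295776, 204.30250643]), array([274.0773051 , 279.79350819])]
```

View pics/w1.png

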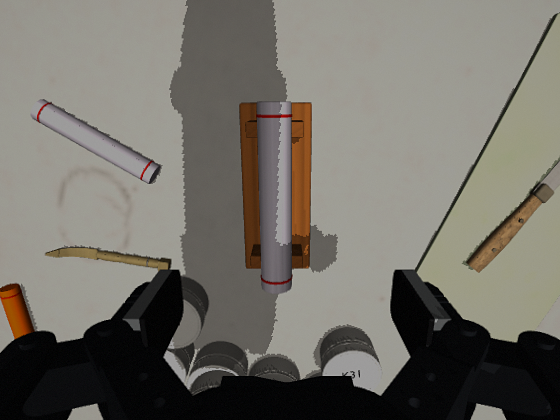

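The wrist view shows the rod with its rings at (274,116) and (276,283), within about 2-3 px of where the top-camera estimate predicted. The moves undershot by a few mm, so I'll correct from the measured pose.

```bash
python3 - <<'E'
from h import *
c=cm("wrist")
a=p2w(c,(274,116.5),.055);b=p2w(c,(276,282.5),.055)
print(a,b,np.linalg.norm(a-b),(a+b)/2,np.degrees(np.arctan2(*(b-a)[[1,0]])))
o=((a+b)/2)[:2]*.5+.5*np.array([.5386,.1691]);print("mean",o,"d mm",(o-manip.state()["position"][:2])*1000)
E
```

```text
[0.47620822 0.14686802 0.055     ] [0.59867369 0.19356443 0.055     ] 0.13106618386885346 [0.53744095 0.17021623 0.055     ] 20.871981808031148
mean [0.53802048 0.16965811] d mm [ 6.24306608 -7.59862188]
```

Emit:
send_rows([
  {"dx": 5.6,"dy": -7.8,"dz": 0,"rx": -0.1,"ry": 0.2,"rz": 0,"gripper": -1},
  {"dx": 0,"dy": 0,"dz": -20,"rx": 0,"ry": 0,"rz": 0,"gripper": -1},
  {"dx": 0,"dy": 0,"dz": -20,"rx": 0,"ry": 0,"rz": 0,"gripper": -1},
  {"dx": 0,"dy": 0,"dz": -20,"rx": 0,"ry": 0,"rz": 0,"gripper": -1},
  {"dx": 0,"dy": 0,"dz": -20,"rx": 0,"ry": 0,"rz": 0,"gripper": -1},
  {"dx": 0,"dy": 0,"dz": -15,"rx": 0,"ry": 0,"rz": 0,"gripper": -1},
  {"dx": 0,"dy": 0,"dz": 0,"rx": 0,"ry": 0,"rz": 0,"gripper": -1},
  {"dx": 0,"dy": 0,"dz": 0,"rx": 0,"ry": 0,"rz": 0,"gripper": -1},
  {"dx": 0,"dy": 0,"dz": 0,"rx": 0,"ry": 0,"rz": 0,"gripper": -1},
  {"dx": 0,"dy": 0,"dz": 0,"rx": 0,"ry": 0,"rz": 0,"gripper": -1},
])

```text
t: 2.58
position: [0.5379, 0.1687, 0.2516]
tool_rot: [[-0.936, -0.353, 0.0], [-0.353, 0.936, -0.001], [0.0, -0.001, -1.0]]
ft_force: [0.3, -0.3, -0.2]
width: 0.0853
```

```bash
python3 - <<'E'
from h import *
s=manip.state();print(s["t"],s["position"],s["ft_force"],np.degrees(np.arctan2(s["tool_rot"][1,0],s["tool_rot"][0,0])),s["tool_rot"][:,2])
print("grasp pt",s["position"]+.155*s["tool_rot"][:,2])
E
```

```text
2.5833 [0.53791599 0.16868571 0.25155598] [ 0.34318809 -0.33550697 -0.15465746] -159.3320930649152 [ 4.41503876e-06 -6.13942825e-04 -9.99999812e-01]
grasp pt [0.53791667 0.16859054 0.09655601]
```

Emit:
send_rows([
  {"dx": 0,"dy": 1,"dz": -15,"rx": 0,"ry": 0,"rz": 0,"gripper": -1},
  {"dx": 0,"dy": 0,"dz": -15,"rx": 0,"ry": 0,"rz": 0,"gripper": -1},
  {"dx": 0,"dy": 0,"dz": -10,"rx": 0,"ry": 0,"rz": 0,"gripper": -1},
  {"dx": 0,"dy": 0,"dz": -10,"rx": 0,"ry": 0,"rz": 0,"gripper": -1},
  {"dx": 0,"dy": 0,"dz": 0,"rx": 0,"ry": 0,"rz": 0,"gripper": -1},
  {"dx": 0,"dy": 0,"dz": 0,"rx": 0,"ry": 0,"rz": 0,"gripper": -1},
  {"dx": 0,"dy": 0,"dz": 0,"rx": 0,"ry": 0,"rz": 0,"gripper": -1},
  {"dx": 0,"dy": 0,"dz": 0,"rx": 0,"ry": 0,"rz": 0,"gripper": -1},
])

```text
t: 3.25
position: [0.5375, 0.1697, 0.2006]
tool_rot: [[-0.936, -0.353, -0.002], [-0.353, 0.936, -0.001], [0.002, -0.0, -1.0]]
ft_force: [-0.2, 0.0, -0.3]
width: 0.0856
```

Emit:
send_rows([
  {"dx": 0,"dy": 0,"dz": 0,"rx": 0,"ry": 0,"rz": 0,"gripper": 1},
  {"dx": 0,"dy": 0,"dz": 0,"rx": 0,"ry": 0,"rz": 0,"gripper": 1},
  {"dx": 0,"dy": 0,"dz": 0,"rx": 0,"ry": 0,"rz": 0,"gripper": 1},
  {"dx": 0,"dy": 0,"dz": 0,"rx": 0,"ry": 0,"rz": 0,"gripper": 1},
  {"dx": 0,"dy": 0,"dz": 0,"rx": 0,"ry": 0,"rz": 0,"gripper": 1},
  {"dx": 0,"dy": 0,"dz": 0,"rx": 0,"ry": 0,"rz": 0,"gripper": 1},
  {"dx": 0,"dy": 0,"dz": 0,"rx": 0,"ry": 0,"rz": 0,"gripper": 1},
  {"dx": 0,"dy": 0,"dz": 0,"rx": 0,"ry": 0,"rz": 0,"gripper": 1},
  {"dx": 0,"dy": 0,"dz": 0,"rx": 0,"ry": 0,"rz": 0,"gripper": 1},
  {"dx": 0,"dy": 0,"dz": 0,"rx": 0,"ry": 0,"rz": 0,"gripper": 1},
], grip_force=50)

```text
t: 4.08
position: [0.537, 0.1697, 0.1999]
tool_rot: [[-0.936, -0.353, -0.003], [-0.353, 0.936, -0.001], [0.004, -0.0, -1.0]]
ft_force: [-1.6, -0.3, 3.7]
width: 0.0246
```

Emit:
send_rows([
  {"dx": 0,"dy": 0,"dz": 5,"rx": 0,"ry": 0,"rz": 0,"gripper": 1},
  {"dx": 0,"dy": 0,"dz": 10,"rx": 0,"ry": 0,"rz": 0,"gripper": 1},
  {"dx": 0,"dy": 0,"dz": 15,"rx": 0,"ry": 0,"rz": 0,"gripper": 1},
  {"dx": 0,"dy": 0,"dz": 20,"rx": 0,"ry": 0,"rz": 0,"gripper": 1},
  {"dx": 0,"dy": 0,"dz": 20,"rx": 0,"ry": 0,"rz": 0,"gripper": 1},
  {"dx": 0,"dy": 0,"dz": 20,"rx": 0,"ry": 0,"rz": 0,"gripper": 1},
  {"dx": 0,"dy": 0,"dz": 15,"rx": 0,"ry": 0,"rz": 0,"gripper": 1},
  {"dx": 0,"dy": 0,"dz": 10,"rx": 0,"ry": 0,"rz": 0,"gripper": 1},
  {"dx": 0,"dy": 0,"dz": 5,"rx": 0,"ry": 0,"rz": 0,"gripper": 1},
  {"dx": 0,"dy": 0,"dz": 0,"rx": 0,"ry": 0,"rz": 0,"gripper": 1},
  {"dx": 0,"dy": 0,"dz": 0,"rx": 0,"ry": 0,"rz": 0,"gripper": 1},
  {"dx": 0,"dy": 0,"dz": 0,"rx": 0,"ry": 0,"rz": 0,"gripper": 1},
])

```text
t: 5.08
position: [0.5364, 0.1695, 0.3184]
tool_rot: [[-0.936, -0.353, -0.006], [-0.353, 0.936, -0.003], [0.007, -0.0, -1.0]]
ft_force: [0.4, -0.1, -2.6]
width: 0.0245
```

```bash
python3 - <<'E'
from h import *
s=manip.state();print(s["t"],s["position"],s["ft_force"],s["torque"],s["width"],s["tool_rot"].round(4))
im=manip.capture("wrist")[:,:,::-1];cv2.imwrite("pics/w2.png",im)
im=manip.capture("scene")[:,:,::-1];cv2.imwrite("pics/s2.png",cv2.resize(im[90:290,160:400],None,fx=3,fy=3,interpolation=cv2.INTER_CUBIC))
E
```

```text
5.0833 [0.53639583 0.16948925 0.31835851] [ 0.40404371 -0.14752248 -2.55370889] [-0.08948844 -0.02365641  0.05474204] 0.024542310942480796 [[-9.356e-01 -3.530e-01 -6.100e-03]
 [-3.530e-01  9.356e-01 -2.700e-03]
 [ 6.700e-03 -4.000e-04 -1.000e+00]]
```

View pics/w2.png

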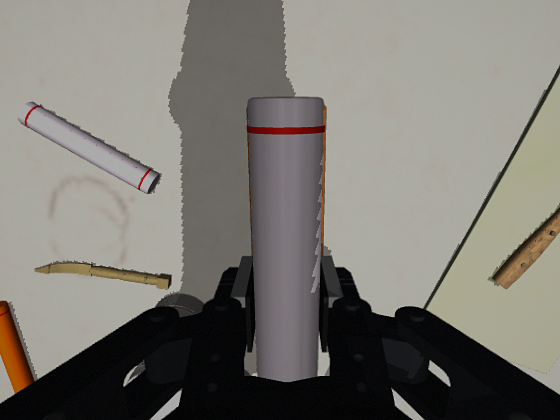

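View pics/s2.png

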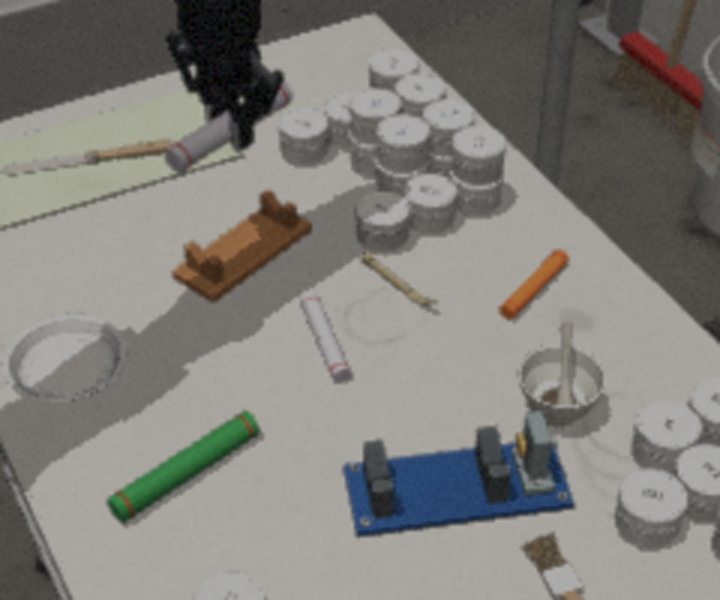

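```bash
python3 - <<'E'
from h import *
from scipy.optimize import least_squares
s=manip.state();c=cm("wrist");R=s["tool_rot"];p=s["position"]
def rod(gz,pitch,yaw,along,lat):
    ce=p+R@np.array([along,lat,gz]); x=R@np.array([np.cos(pitch)*np.cos(yaw),np.sin(yaw),np.sin(pitch)]);x/=np.linalg.norm(x)
    y=np.cross([0,0,1.],x);y/=np.linalg.norm(y);z=np.cross(x,y);return ce,x,y,z
def sil(par,k):  # silhouette points and top of ring at offset k
    ce,x,y,z=rod(*par);th=np.linspace(0,2*np.pi,181)
    P=[ce+k*x+.013*(np.cos(t)*y+np.sin(t)*z) for t in th];return w2p(c,P)
for k in(.065,.075,-.065):
    q=sil((.155,0,0,0,0),k);print(k,q.min(0),q.max(0))
E
python3 - <<'E'
import cv2
im=cv2.imread("pics/w2.png");cv2.imwrite("pics/w2c.png",cv2.resize(im[80:380,200:380],None,fx=3,fy=2,interpolation=cv2.INTER_CUBIC))
E
```

```text
0.065 [247.25898133 124.95771419] [323.94959467 129.78932165]
0.075 [246.38824414  95.72476755] [324.76002221  97.27773351]
-0.065 [257.02422666 401.12124468] [314.8299316  449.72875886]
```

View pics/w2c.png

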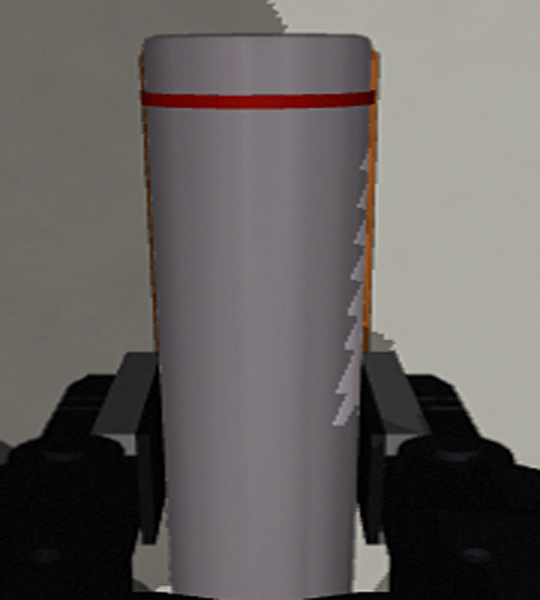

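The rod is held centred: the ring is at (286,130) against a predicted (285.6,127). Next I'll carry it over the V-rest at height.

Emit:
send_rows([
  {"dx": 0,"dy": -15,"dz": 0,"rx": 0,"ry": 0,"rz": -2,"gripper": 1},
  {"dx": 0,"dy": -30,"dz": 0,"rx": 0,"ry": 0,"rz": -3.5,"gripper": 1},
  {"dx": 0,"dy": -33,"dz": 0,"rx": 0,"ry": 0,"rz": -3.5,"gripper": 1},
  {"dx": 0,"dy": -33,"dz": 0,"rx": 0,"ry": 0,"rz": -3.5,"gripper": 1},
  {"dx": 0,"dy": -33,"dz": 0,"rx": 0,"ry": 0,"rz": -3.5,"gripper": 1},
  {"dx": 0,"dy": -33,"dz": 0,"rx": 0,"ry": 0,"rz": -3.5,"gripper": 1},
  {"dx": 0,"dy": -33,"dz": 0,"rx": 0,"ry": 0,"rz": -3.5,"gripper": 1},
  {"dx": 0,"dy": -33,"dz": 0,"rx": 0,"ry": 0,"rz": -3.5,"gripper": 1},
  {"dx": 0,"dy": -33,"dz": 0,"rx": 0,"ry": 0,"rz": -3.5,"gripper": 1},
  {"dx": 0,"dy": -33,"dz": 0,"rx": 0,"ry": 0,"rz": -3.5,"gripper": 1},
  {"dx": 0,"dy": -30,"dz": 0,"rx": 0,"ry": 0,"rz": -3.5,"gripper": 1},
  {"dx": 0,"dy": -20,"dz": 0,"rx": 0,"ry": 0,"rz": -2.5,"gripper": 1},
])

```text
t: 6.18
position: [0.5351, -0.1948, 0.3196]
tool_rot: [[-0.943, 0.332, -0.005], [0.332, 0.943, -0.003], [0.004, -0.004, -1.0]]
ft_force: [-0.6, -0.2, -1.7]
width: 0.0248
```

Emit:
send_rows([
  {"dx": 0,"dy": 0,"dz": 0,"rx": 0,"ry": 0,"rz": 0,"gripper": 1},
  {"dx": 0,"dy": 0,"dz": 0,"rx": 0,"ry": 0,"rz": 0,"gripper": 1},
  {"dx": 0,"dy": 0,"dz": 0,"rx": 0,"ry": 0,"rz": 0,"gripper": 1},
  {"dx": 0,"dy": 0,"dz": 0,"rx": 0,"ry": 0,"rz": 0,"gripper": 1},
])

```text
t: 6.52
position: [0.537, -0.1881, 0.3193]
tool_rot: [[-0.947, 0.321, -0.004], [0.321, 0.947, 0.002], [0.005, 0.001, -1.0]]
ft_force: [-0.2, 0.4, -1.5]
width: 0.0247
```

```bash
cat > st.py <<'E'
from h import *
s=manip.state();R=s["tool_rot"];print("t",s["t"],"pos",s["position"].round(4),"F",s["ft_force"].round(2),"T",s["torque"].round(3),"w",round(s["width"],4))
print("yaw",np.degrees(np.arctan2(R[1,0],R[0,0])).round(2),"x",R[:,0].round(4),"z",R[:,2].round(4),"grasp",(s["position"]+.155*R[:,2]).round(4))
E
python3 st.py; python3 - <<'E'
from h import *
c=cm("wrist");im=manip.capture("wrist")[:,:,::-1].copy();cv2.imwrite("pics/w3.png",im)
th=np.radians(-19.28);o=np.array([.5513,-.1996]);Rm=np.array([[np.cos(th),-np.sin(th)],[np.sin(th),np.cos(th)]])
f=lambda x,y,z:w2p(c,[*(Rm@[x,y]+o),z])[0].round(1)
for P in[(.115,.038,.01),(.115,-.038,.01),(-.075,-.038,.01),(-.075,.038,.01),(-.041,.028,.048),(-.041,-.028,.048),(-.059,.028,.048),(-.059,-.028,.048),(.041,.028,.048),(.041,-.028,.048),(.059,.028,.048),(.059,-.028,.048)]:print(P,f(*P))
E
```

```text
t 6.5167 pos [ 0.537  -0.1881  0.3193] F [-0.19  0.44 -1.46] T [ 0.024 -0.041  0.011] w 0.0247
yaw 161.28 x [-0.9471  0.321   0.005 ] z [-0.0044  0.0023 -1.    ] grasp [ 0.5363 -0.1877  0.1643]
(0.115, 0.038, 0.01) [319.8 339.2]
(0.115, -0.038, 0.01) [237.  338.5]
(-0.075, -0.038, 0.01) [229.4 125.6]
(-0.075, 0.038, 0.01) [328.8 126.6]
(-0.041, 0.028, 0.048) [318.5 180.1]
(-0.041, -0.028, 0.048) [237.  179.4]
(-0.059, 0.028, 0.048) [319.4 153.9]
(-0.059, -0.028, 0.048) [236.3 153.1]
(0.041, 0.028, 0.048) [314.7 287.2]
(0.041, -0.028, 0.048) [240.3 286.6]
(0.059, 0.028, 0.048) [313.9 308.2]
(0.059, -0.028, 0.048) [241.  307.5]
```

View pics/w3.png

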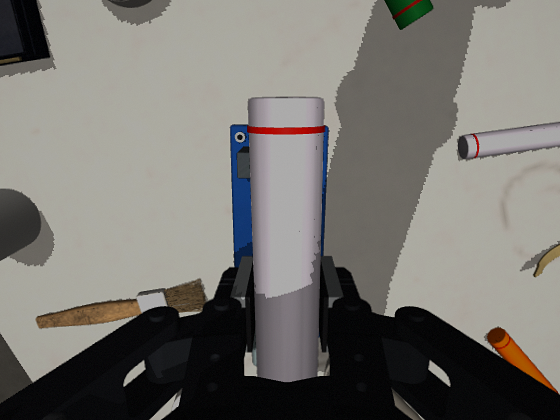

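```bash
python3 - <<'E'
import cv2
im=cv2.imread("pics/w3.png");cv2.imwrite("pics/w3c.png",cv2.resize(im[110:280,220:340],None,fx=6,fy=3.5,interpolation=cv2.INTER_CUBIC))
E
```

```text
(no output)
```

View pics/w3c.png

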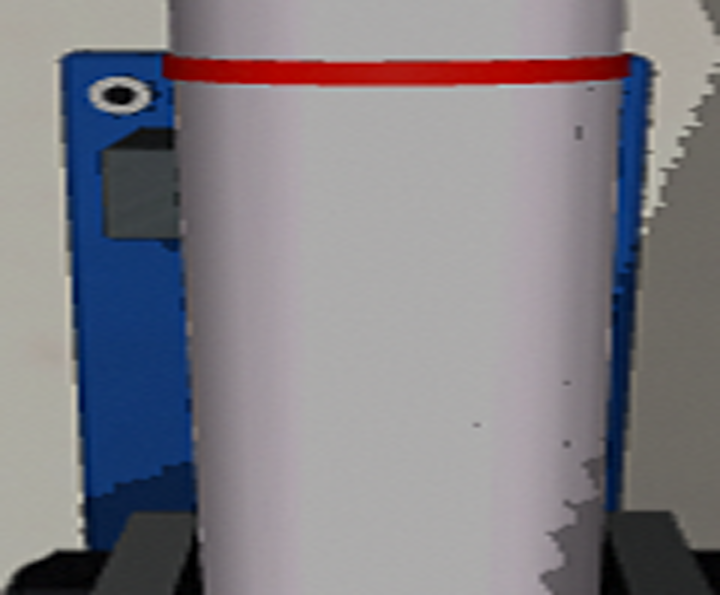

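Emit:
send_rows([
  {"dx": -3.9,"dy": -5.3,"dz": 0,"rx": -0.13,"ry": -0.25,"rz": -0.55,"gripper": 1},
  {"dx": 0,"dy": 0,"dz": -15,"rx": 0,"ry": 0,"rz": 0,"gripper": 1},
  {"dx": 0,"dy": 0,"dz": -20,"rx": 0,"ry": 0,"rz": 0,"gripper": 1},
  {"dx": 0,"dy": 0,"dz": -20,"rx": 0,"ry": 0,"rz": 0,"gripper": 1},
  {"dx": 0,"dy": 0,"dz": -20,"rx": 0,"ry": 0,"rz": 0,"gripper": 1},
  {"dx": 0,"dy": 0,"dz": -15,"rx": 0,"ry": 0,"rz": 0,"gripper": 1},
  {"dx": 0,"dy": 0,"dz": -5,"rx": 0,"ry": 0,"rz": 0,"gripper": 1},
  {"dx": 0,"dy": 0,"dz": 0,"rx": 0,"ry": 0,"rz": 0,"gripper": 1},
  {"dx": 0,"dy": 0,"dz": 0,"rx": 0,"ry": 0,"rz": 0,"gripper": 1},
  {"dx": 0,"dy": 0,"dz": 0,"rx": 0,"ry": 0,"rz": 0,"gripper": 1},
  {"dx": 0,"dy": 0,"dz": 0,"rx": 0,"ry": 0,"rz": 0,"gripper": 1},
])

```text
t: 7.48
position: [0.5337, -0.195, 0.2262]
tool_rot: [[-0.943, 0.332, 0.003], [0.332, 0.943, -0.002], [-0.004, -0.001, -1.0]]
ft_force: [-0.5, 0.5, -2.3]
width: 0.0247
```

```bash
python3 st.py; python3 - <<'E'
from h import *
cv2.imwrite("pics/w4.png",manip.capture("wrist")[:,:,::-1])
im=manip.capture("scene")[:,:,::-1];cv2.imwrite("pics/s4.png",cv2.resize(im[180:290,250:380],None,fx=5,fy=5,interpolation=cv2.INTER_CUBIC))
E
```

```text
t 7.4833 pos [ 0.5337 -0.195   0.2262] F [-0.53  0.49 -2.33] T [-0.028  0.022 -0.004] w 0.0247
yaw 160.63 x [-0.9434  0.3317 -0.0039] z [ 0.0034 -0.0023 -1.    ] grasp [ 0.5342 -0.1954  0.0712]
```

View pics/w4.png

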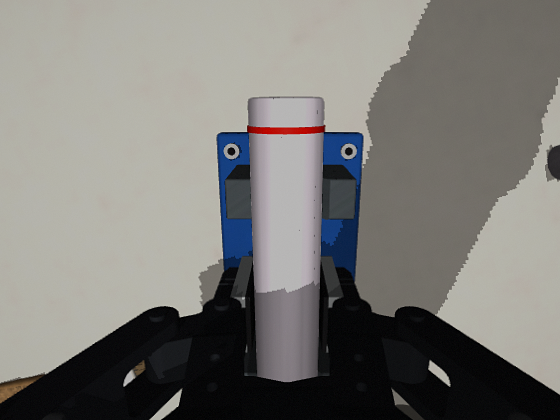

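View pics/s4.png

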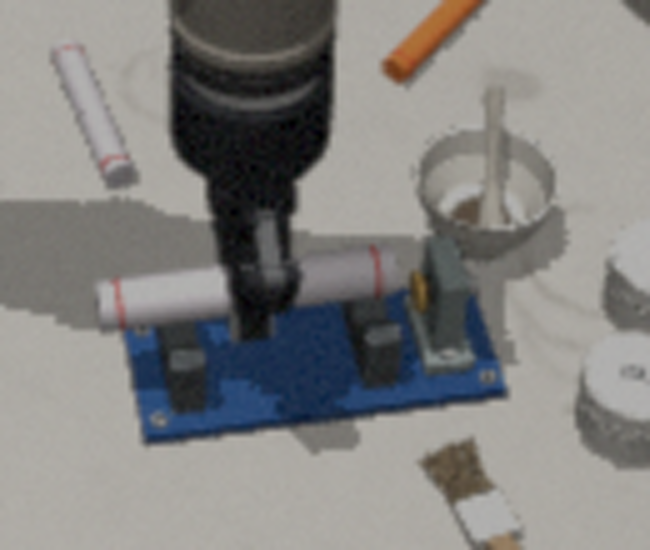

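Emit:
send_rows([
  {"dx": -1.3,"dy": 2.0,"dz": 0,"rx": 0.13,"ry": 0.2,"rz": 0.1,"gripper": 1},
  {"dx": 0,"dy": 0,"dz": -4,"rx": 0,"ry": 0,"rz": 0,"gripper": 1},
  {"dx": 0,"dy": 0,"dz": -4,"rx": 0,"ry": 0,"rz": 0,"gripper": 1},
  {"dx": 0,"dy": 0,"dz": 0,"rx": 0,"ry": 0,"rz": 0,"gripper": 1},
  {"dx": 0,"dy": 0,"dz": 0,"rx": 0,"ry": 0,"rz": 0,"gripper": 1},
  {"dx": 0,"dy": 0,"dz": 0,"rx": 0,"ry": 0,"rz": 0,"gripper": 1},
  {"dx": 0,"dy": 0,"dz": 0,"rx": 0,"ry": 0,"rz": 0,"gripper": 1},
  {"dx": 0,"dy": 0,"dz": 0,"rx": 0,"ry": 0,"rz": 0,"gripper": 1},
])

```text
t: 8.25
position: [0.5318, -0.1928, 0.2168]
tool_rot: [[-0.944, 0.33, -0.003], [0.33, 0.944, 0.001], [0.003, -0.0, -1.0]]
ft_force: [0.6, -0.4, -2.1]
width: 0.0243
```

```bash
python3 st.py; python3 - <<'E'
from h import *
c=cm("wrist")
im=manip.capture("wrist")[:,:,::-1];cv2.imwrite("pics/w5.png",cv2.resize(im[90:280,200:380],None,fx=4,fy=3,interpolation=cv2.INTER_CUBIC))
th=np.radians(-19.28);o=np.array([.5513,-.1996]);Rm=np.array([[np.cos(th),-np.sin(th)],[np.sin(th),np.cos(th)]])
f=lambda x,y,z:w2p(c,[*(Rm@[x,y]+o),z])[0]
for P in[(-.075,-.038,.01),(-.075,.038,.01),(-.041,.028,.048),(-.041,-.028,.048),(-.059,.028,.048),(-.059,-.028,.048)]:print(P,((f(*P)-[200,90]+.5)*[4,3]-.5).round(1))
E
```

```text
t 8.25 pos [ 0.5318 -0.1928  0.2168] F [ 0.58 -0.43 -2.09] T [-0.004 -0.013 -0.049] w 0.0243
yaw 160.72 x [-0.9439  0.3302  0.0028] z [-2.7e-03  7.0e-04 -1.0e+00] grasp [ 0.5314 -0.1927  0.0618]
(-0.075, -0.038, 0.01) [ 38.1 163.3]
(-0.075, 0.038, 0.01) [658.3 163.2]
(-0.041, 0.028, 0.048) [618.4 441.4]
(-0.041, -0.028, 0.048) [ 77.3 441.3]
(-0.059, 0.028, 0.048) [628.  314.7]
(-0.059, -0.028, 0.048) [ 67.5 314.7]
```

View pics/w5.png

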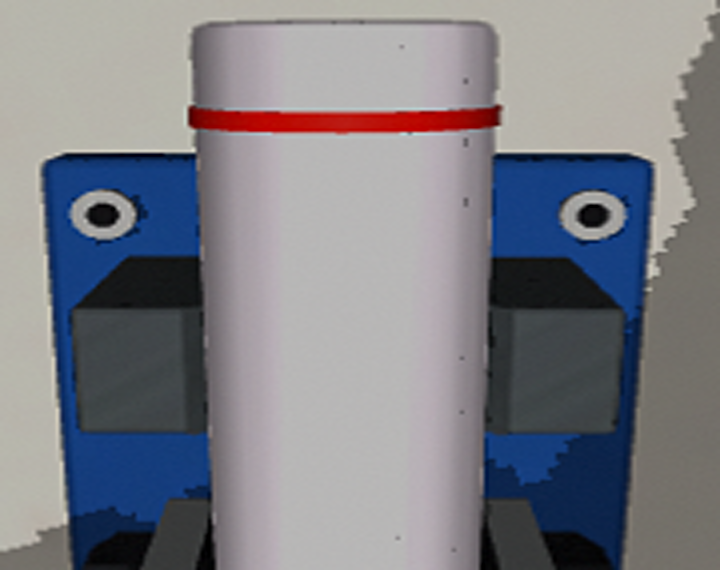

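The rod sits in the middle of the V plates: plates at 72 to 624, centre 348, and rod centre about 346. Lowering it slowly now.

Emit:
send_rows([
  {"dx": 0,"dy": 0,"dz": -3,"rx": 0,"ry": -0.15,"rz": 0,"gripper": 1},
  {"dx": 0,"dy": 0,"dz": -3,"rx": 0,"ry": 0,"rz": 0,"gripper": 1},
  {"dx": 0,"dy": 0,"dz": -2,"rx": 0,"ry": 0,"rz": 0,"gripper": 1},
  {"dx": 0,"dy": 0,"dz": -1,"rx": 0,"ry": 0,"rz": 0,"gripper": 1},
  {"dx": 0,"dy": 0,"dz": 0,"rx": 0,"ry": 0,"rz": 0,"gripper": 1},
  {"dx": 0,"dy": 0,"dz": 0,"rx": 0,"ry": 0,"rz": 0,"gripper": 1},
  {"dx": 0,"dy": 0,"dz": 0,"rx": 0,"ry": 0,"rz": 0,"gripper": 1},
  {"dx": 0,"dy": 0,"dz": 0,"rx": 0,"ry": 0,"rz": 0,"gripper": 1},
  {"dx": 0,"dy": 0,"dz": 0,"rx": 0,"ry": 0,"rz": 0,"gripper": 1},
  {"dx": 0,"dy": 0,"dz": 0,"rx": 0,"ry": 0,"rz": 0,"gripper": 1},
])

```text
t: 9.13
position: [0.5318, -0.1927, 0.2078]
tool_rot: [[-0.944, 0.33, -0.0], [0.33, 0.944, 0.001], [0.0, 0.001, -1.0]]
ft_force: [0.1, 0.2, -1.7]
width: 0.0243
```

```bash
python3 st.py
```

```text
t 9.1333 pos [ 0.5318 -0.1927  0.2078] F [ 0.13  0.22 -1.72] T [ 0.007 -0.027  0.007] w 0.0243
yaw 160.72 x [-9.439e-01  3.302e-01  3.000e-04] z [-1.e-04  8.e-04 -1.e+00] grasp [ 0.5318 -0.1926  0.0528]
```

Emit:
send_rows([
  {"dx": 0,"dy": 0,"dz": -1,"rx": 0,"ry": 0,"rz": 0,"gripper": 1},
  {"dx": 0,"dy": 0,"dz": -1,"rx": 0,"ry": 0,"rz": 0,"gripper": 1},
  {"dx": 0,"dy": 0,"dz": 0,"rx": 0,"ry": 0,"rz": 0,"gripper": 1},
  {"dx": 0,"dy": 0,"dz": 0,"rx": 0,"ry": 0,"rz": 0,"gripper": 1},
  {"dx": 0,"dy": 0,"dz": 0,"rx": 0,"ry": 0,"rz": 0,"gripper": 1},
  {"dx": 0,"dy": 0,"dz": 0,"rx": 0,"ry": 0,"rz": 0,"gripper": 1},
])

```text
t: 9.63
position: [0.5317, -0.1927, 0.2057]
tool_rot: [[-0.944, 0.33, -0.0], [0.33, 0.944, 0.001], [0.001, 0.001, -1.0]]
ft_force: [0.3, -0.2, -2.0]
width: 0.0246
```

Emit:
send_rows([
  {"dx": 0,"dy": 0,"dz": -1,"rx": 0,"ry": 0,"rz": 0,"gripper": 1},
  {"dx": 0,"dy": 0,"dz": 0,"rx": 0,"ry": 0,"rz": 0,"gripper": 1},
  {"dx": 0,"dy": 0,"dz": 0,"rx": 0,"ry": 0,"rz": 0,"gripper": 1},
  {"dx": 0,"dy": 0,"dz": 0,"rx": 0,"ry": 0,"rz": 0,"gripper": 1},
  {"dx": 0,"dy": 0,"dz": 0,"rx": 0,"ry": 0,"rz": 0,"gripper": 1},
])

```text
t: 10.05
position: [0.5318, -0.1927, 0.2047]
tool_rot: [[-0.944, 0.33, -0.0], [0.33, 0.944, 0.001], [0.001, 0.001, -1.0]]
ft_force: [-0.1, -0.0, -2.6]
width: 0.025
```

```bash
python3 st.py
```

```text
t 10.05 pos [ 0.5318 -0.1927  0.2047] F [-0.06 -0.03 -2.61] T [-0.021  0.009  0.005] w 0.025
yaw 160.72 x [-9.439e-01  3.302e-01  5.000e-04] z [-2.e-04  9.e-04 -1.e+00] grasp [ 0.5317 -0.1926  0.0497]
```

Emit:
send_rows([
  {"dx": 0,"dy": 0,"dz": -0.7,"rx": 0,"ry": 0,"rz": 0,"gripper": 1},
  {"dx": 0,"dy": 0,"dz": 0,"rx": 0,"ry": 0,"rz": 0,"gripper": 1},
  {"dx": 0,"dy": 0,"dz": 0,"rx": 0,"ry": 0,"rz": 0,"gripper": 1},
  {"dx": 0,"dy": 0,"dz": 0,"rx": 0,"ry": 0,"rz": 0,"gripper": 1},
])

```text
t: 10.38
position: [0.5318, -0.1928, 0.2042]
tool_rot: [[-0.944, 0.33, 0.0], [0.33, 0.944, 0.001], [0.0, 0.001, -1.0]]
ft_force: [-1.1, -0.1, -0.7]
width: 0.0249
```

Emit:
send_rows([
  {"dx": 0,"dy": 0,"dz": -0.5,"rx": 0,"ry": 0,"rz": 0,"gripper": 1},
  {"dx": 0,"dy": 0,"dz": 0,"rx": 0,"ry": 0,"rz": 0,"gripper": 1},
  {"dx": 0,"dy": 0,"dz": 0,"rx": 0,"ry": 0,"rz": 0,"gripper": 1},
  {"dx": 0,"dy": 0,"dz": 0,"rx": 0,"ry": 0,"rz": 0,"gripper": 1},
])

```text
t: 10.72
position: [0.5318, -0.1929, 0.2041]
tool_rot: [[-0.944, 0.331, 0.0], [0.331, 0.944, 0.001], [-0.0, 0.001, -1.0]]
ft_force: [-1.5, 0.7, 4.0]
width: 0.025
```

```bash
python3 st.py
```

```text
t 10.7167 pos [ 0.5318 -0.1929  0.2041] F [-1.48  0.7   3.99] T [-0.006  0.241 -0.157] w 0.025
yaw 160.7 x [-9.438e-01  3.305e-01 -1.000e-04] z [ 4.e-04  7.e-04 -1.e+00] grasp [ 0.5319 -0.1928  0.0491]
```

```bash
python3 - <<'E'
from h import *
th=np.radians(-19.28);o=np.array([.5513,-.1996]);Rm=np.array([[np.cos(th),-np.sin(th)],[np.sin(th),np.cos(th)]])
P=p2w(cm("scene"),(250+418.5/5-.5,180+292.5/5-.5),.05);print(Rm.T@(P[:2]-o))
for v in (160,157):
  P=p2w(cm("top"),(300+248.5/5-.5,150+v/5-.5),.045);print(Rm.T@(P[:2]-o))
E
```

```text
[ 0.07113998 -0.00056592]
[ 0.06867   -0.0012807]
[ 0.06997328 -0.00085977]
```

Emit:
send_rows([
  {"dx": 0.5,"dy": -0.2,"dz": 0,"rx": 0,"ry": 0,"rz": 0,"gripper": 1},
  {"dx": 0.5,"dy": -0.2,"dz": 0,"rx": 0,"ry": 0,"rz": 0,"gripper": 1},
  {"dx": 0.9,"dy": -0.3,"dz": 0,"rx": 0,"ry": 0,"rz": 0,"gripper": 1},
  {"dx": 0.9,"dy": -0.3,"dz": 0,"rx": 0,"ry": 0,"rz": 0,"gripper": 1},
  {"dx": 0,"dy": 0,"dz": 0,"rx": 0,"ry": 0,"rz": 0,"gripper": 1},
  {"dx": 0,"dy": 0,"dz": 0,"rx": 0,"ry": 0,"rz": 0,"gripper": 1},
  {"dx": 0,"dy": 0,"dz": 0,"rx": 0,"ry": 0,"rz": 0,"gripper": 1},
])

```text
t: 11.3
position: [0.5346, -0.1939, 0.204]
tool_rot: [[-0.944, 0.331, 0.0], [0.331, 0.944, 0.001], [0.0, 0.001, -1.0]]
ft_force: [-2.1, 0.5, 5.6]
width: 0.0246
```

```bash
cat >> st.py <<'E'
u=np.array([.9439,-.3302,0]);g=s["position"]+.155*R[:,2];rel=g-np.array([.5513,-.1996,.05]);n=np.array([.3302,.9439,0])
print("v-frame x %.2f y %.2f mm  Fu %.2f Fn %.2f Fz %.2f"%(rel@u*1e3,rel@n*1e3,s["ft_force"]@u,s["ft_force"]@n,s["ft_force"][2]))
E
python3 st.py
```

```text
t 11.3 pos [ 0.5346 -0.1939  0.204 ] F [-2.06  0.52  5.58] T [ 0.089  0.392 -0.266] w 0.0246
yaw 160.69 x [-9.438e-01  3.307e-01  2.000e-04] z [ 1.e-04  8.e-04 -1.e+00] grasp [ 0.5346 -0.1938  0.049 ]
v-frame x -17.68 y -0.02 mm  Fu -2.12 Fn -0.19 Fz 5.58
```

The pad face is at about x = 70 mm by the cameras, so contact should come with the rod centre near -5 mm. I'll approach in small steps.

Emit:
send_rows([
  {"dx": 0.9,"dy": -0.3,"dz": 0.1,"rx": 0,"ry": 0,"rz": 0,"gripper": 1},
  {"dx": 0.9,"dy": -0.3,"dz": 0,"rx": 0,"ry": 0,"rz": 0,"gripper": 1},
  {"dx": 0.9,"dy": -0.3,"dz": 0,"rx": 0,"ry": 0,"rz": 0,"gripper": 1},
  {"dx": 0.9,"dy": -0.4,"dz": 0,"rx": 0,"ry": 0,"rz": 0,"gripper": 1},
  {"dx": 0.9,"dy": -0.3,"dz": 0,"rx": 0,"ry": 0,"rz": 0,"gripper": 1},
  {"dx": 0.5,"dy": -0.2,"dz": 0,"rx": 0,"ry": 0,"rz": 0,"gripper": 1},
  {"dx": 0,"dy": 0,"dz": 0,"rx": 0,"ry": 0,"rz": 0,"gripper": 1},
  {"dx": 0,"dy": 0,"dz": 0,"rx": 0,"ry": 0,"rz": 0,"gripper": 1},
  {"dx": 0,"dy": 0,"dz": 0,"rx": 0,"ry": 0,"rz": 0,"gripper": 1},
])

```text
t: 12.05
position: [0.5396, -0.1957, 0.204]
tool_rot: [[-0.944, 0.331, 0.0], [0.331, 0.944, 0.001], [0.0, 0.001, -1.0]]
ft_force: [-2.2, -0.2, 6.1]
width: 0.0248
```

```bash
python3 st.py
```

```text
t 12.05 pos [ 0.5396 -0.1957  0.204 ] F [-2.16 -0.18  6.08] T [ 0.061  0.36  -0.303] w 0.0248
yaw 160.68 x [-9.437e-01  3.308e-01  3.000e-04] z [ 0.e+00  8.e-04 -1.e+00] grasp [ 0.5396 -0.1956  0.049 ]
v-frame x -12.41 y -0.10 mm  Fu -1.98 Fn -0.88 Fz 6.08
```

Emit:
send_rows([
  {"dx": 0.5,"dy": -0.1,"dz": 0,"rx": 0,"ry": 0,"rz": 0,"gripper": 1},
  {"dx": 0.5,"dy": -0.2,"dz": 0,"rx": 0,"ry": 0,"rz": 0,"gripper": 1},
  {"dx": 0.4,"dy": -0.1,"dz": 0,"rx": 0,"ry": 0,"rz": 0,"gripper": 1},
  {"dx": 0,"dy": 0,"dz": 0,"rx": 0,"ry": 0,"rz": 0,"gripper": 1},
  {"dx": 0,"dy": 0,"dz": 0,"rx": 0,"ry": 0,"rz": 0,"gripper": 1},
])

```text
t: 12.47
position: [0.5409, -0.1961, 0.204]
tool_rot: [[-0.944, 0.331, -0.0], [0.331, 0.944, 0.001], [0.001, 0.001, -1.0]]
ft_force: [-2.2, -0.6, 5.9]
width: 0.0245
```

```bash
python3 st.py
```

```text
t 12.4667 pos [ 0.5409 -0.1961  0.204 ] F [-2.16 -0.57  5.92] T [ 0.1    0.394 -0.267] w 0.0245
yaw 160.68 x [-9.437e-01  3.308e-01  5.000e-04] z [-3.e-04  9.e-04 -1.e+00] grasp [ 0.5408 -0.196   0.049 ]
v-frame x -11.07 y -0.06 mm  Fu -1.85 Fn -1.25 Fz 5.92
```

Emit:
send_rows([
  {"dx": 0.5,"dy": -0.1,"dz": 0,"rx": 0,"ry": 0,"rz": 0,"gripper": 1},
  {"dx": 0.5,"dy": -0.2,"dz": 0,"rx": 0,"ry": 0,"rz": 0,"gripper": 1},
  {"dx": 0.4,"dy": -0.1,"dz": 0,"rx": 0,"ry": 0,"rz": 0,"gripper": 1},
  {"dx": 0,"dy": 0,"dz": 0,"rx": 0,"ry": 0,"rz": 0,"gripper": 1},
  {"dx": 0,"dy": 0,"dz": 0,"rx": 0,"ry": 0,"rz": 0,"gripper": 1},
])

```text
t: 12.88
position: [0.5422, -0.1966, 0.2039]
tool_rot: [[-0.944, 0.331, -0.0], [0.331, 0.944, 0.001], [0.001, 0.001, -1.0]]
ft_force: [-1.7, 0.2, 5.2]
width: 0.0249
```

```bash
python3 st.py|tail -1
```

```text
v-frame x -9.63 y -0.10 mm  Fu -1.68 Fn -0.33 Fz 5.17
```

Emit:
send_rows([
  {"dx": 0.5,"dy": -0.1,"dz": 0,"rx": 0,"ry": 0,"rz": 0,"gripper": 1},
  {"dx": 0.5,"dy": -0.2,"dz": 0,"rx": 0,"ry": 0,"rz": 0,"gripper": 1},
  {"dx": 0.4,"dy": -0.1,"dz": 0,"rx": 0,"ry": 0,"rz": 0,"gripper": 1},
  {"dx": 0,"dy": 0,"dz": 0,"rx": 0,"ry": 0,"rz": 0,"gripper": 1},
  {"dx": 0,"dy": 0,"dz": 0,"rx": 0,"ry": 0,"rz": 0,"gripper": 1},
])

```text
t: 13.3
position: [0.5436, -0.1971, 0.204]
tool_rot: [[-0.944, 0.331, -0.0], [0.331, 0.944, 0.001], [0.0, 0.0, -1.0]]
ft_force: [-2.3, -0.1, 5.6]
width: 0.0244
```

```bash
python3 st.py|tail -1
```

```text
v-frame x -8.14 y -0.09 mm  Fu -2.18 Fn -0.85 Fz 5.62
```

Emit:
send_rows([
  {"dx": 0.5,"dy": -0.1,"dz": 0,"rx": 0,"ry": 0,"rz": 0,"gripper": 1},
  {"dx": 0.5,"dy": -0.2,"dz": 0,"rx": 0,"ry": 0,"rz": 0,"gripper": 1},
  {"dx": 0.4,"dy": -0.1,"dz": 0,"rx": 0,"ry": 0,"rz": 0,"gripper": 1},
  {"dx": 0,"dy": 0,"dz": 0,"rx": 0,"ry": 0,"rz": 0,"gripper": 1},
  {"dx": 0,"dy": 0,"dz": 0,"rx": 0,"ry": 0,"rz": 0,"gripper": 1},
])

```text
t: 13.72
position: [0.545, -0.1975, 0.204]
tool_rot: [[-0.944, 0.331, -0.0], [0.331, 0.944, 0.001], [0.0, 0.0, -1.0]]
ft_force: [-2.1, -0.9, 5.9]
width: 0.0244
```

```bash
python3 st.py|tail -1
```

```text
v-frame x -6.70 y -0.07 mm  Fu -1.70 Fn -1.55 Fz 5.94
```

Emit:
send_rows([
  {"dx": 0.5,"dy": -0.2,"dz": 0,"rx": 0,"ry": 0,"rz": 0,"gripper": 1},
  {"dx": 0.5,"dy": -0.2,"dz": 0,"rx": 0,"ry": 0,"rz": 0,"gripper": 1},
  {"dx": 0,"dy": 0,"dz": 0,"rx": 0,"ry": 0,"rz": 0,"gripper": 1},
  {"dx": 0,"dy": 0,"dz": 0,"rx": 0,"ry": 0,"rz": 0,"gripper": 1},
])

```text
t: 14.05
position: [0.546, -0.1979, 0.204]
tool_rot: [[-0.944, 0.331, -0.0], [0.331, 0.944, 0.001], [0.0, 0.0, -1.0]]
ft_force: [-3.2, 0.6, 4.6]
width: 0.0244
```

```bash
python3 st.py|tail -1
```

```text
v-frame x -5.59 y -0.08 mm  Fu -3.18 Fn -0.45 Fz 4.64
```

Emit:
send_rows([
  {"dx": 0.5,"dy": -0.2,"dz": 0,"rx": 0,"ry": 0,"rz": 0,"gripper": 1},
  {"dx": 0.3,"dy": -0.1,"dz": 0,"rx": 0,"ry": 0,"rz": 0,"gripper": 1},
  {"dx": 0,"dy": 0,"dz": 0,"rx": 0,"ry": 0,"rz": 0,"gripper": 1},
  {"dx": 0,"dy": 0,"dz": 0,"rx": 0,"ry": 0,"rz": 0,"gripper": 1},
])

```text
t: 14.38
position: [0.5467, -0.1982, 0.2039]
tool_rot: [[-0.944, 0.331, -0.001], [0.331, 0.944, 0.001], [0.001, 0.001, -1.0]]
ft_force: [-1.6, -1.0, 4.9]
width: 0.0243
```

```bash
python3 st.py|tail -1
```

```text
v-frame x -4.92 y -0.10 mm  Fu -1.20 Fn -1.48 Fz 4.90
```

Still only sliding friction (about 2 N, plus noise), so there's no contact yet.

Emit:
send_rows([
  {"dx": 0.5,"dy": -0.2,"dz": 0,"rx": 0,"ry": 0,"rz": 0,"gripper": 1},
  {"dx": 0.5,"dy": -0.2,"dz": 0,"rx": 0,"ry": 0,"rz": 0,"gripper": 1},
  {"dx": 0,"dy": 0,"dz": 0,"rx": 0,"ry": 0,"rz": 0,"gripper": 1},
  {"dx": 0,"dy": 0,"dz": 0,"rx": 0,"ry": 0,"rz": 0,"gripper": 1},
])

```text
t: 14.72
position: [0.5472, -0.1984, 0.204]
tool_rot: [[-0.944, 0.331, -0.002], [0.331, 0.944, 0.002], [0.003, 0.001, -1.0]]
ft_force: [-3.5, 1.9, 7.5]
width: 0.0246
```

```bash
python3 st.py|tail -1
```

```text
v-frame x -4.66 y -0.08 mm  Fu -3.89 Fn 0.67 Fz 7.46
```

Contact is starting: it advanced only 0.5 mm for 1 mm commanded, and the axial force is rising. Smaller steps now.

Emit:
send_rows([
  {"dx": 0.5,"dy": -0.2,"dz": 0,"rx": 0,"ry": 0,"rz": 0,"gripper": 1},
  {"dx": 0,"dy": 0,"dz": 0,"rx": 0,"ry": 0,"rz": 0,"gripper": 1},
  {"dx": 0,"dy": 0,"dz": 0,"rx": 0,"ry": 0,"rz": 0,"gripper": 1},
])

```text
t: 14.97
position: [0.5474, -0.1985, 0.2039]
tool_rot: [[-0.944, 0.331, -0.003], [0.331, 0.944, 0.002], [0.004, 0.001, -1.0]]
ft_force: [-5.0, 2.1, 9.1]
width: 0.0249
```

```bash
python3 st.py
```

```text
t 14.9667 pos [ 0.5474 -0.1985  0.2039] F [-4.97  2.09  9.08] T [ 0.215  0.959 -0.152] w 0.0249
yaw 160.68 x [-0.9437  0.3308  0.0036] z [-0.0031  0.0021 -1.    ] grasp [ 0.547  -0.1982  0.0489]
v-frame x -4.58 y -0.07 mm  Fu -5.38 Fn 0.33 Fz 9.08
```

Emit:
send_rows([
  {"dx": 0.5,"dy": -0.2,"dz": 0.3,"rx": 0,"ry": 0,"rz": 0,"gripper": 1},
  {"dx": 0.3,"dy": -0.1,"dz": 0.1,"rx": 0,"ry": 0,"rz": 0,"gripper": 1},
  {"dx": 0,"dy": 0,"dz": 0,"rx": 0,"ry": 0,"rz": 0,"gripper": 1},
  {"dx": 0,"dy": 0,"dz": 0,"rx": 0,"ry": 0,"rz": 0,"gripper": 1},
])

```text
t: 15.3
position: [0.5478, -0.1986, 0.2039]
tool_rot: [[-0.944, 0.331, -0.005], [0.331, 0.944, 0.003], [0.005, 0.001, -1.0]]
ft_force: [-5.7, 2.0, 6.6]
width: 0.0244
```

```bash
python3 st.py
```

```text
t 15.3 pos [ 0.5478 -0.1986  0.2039] F [-5.67  2.05  6.63] T [ 0.256  1.127 -0.255] w 0.0244
yaw 160.68 x [-0.9437  0.3308  0.0053] z [-0.0047  0.0027 -1.    ] grasp [ 0.547  -0.1982  0.0489]
v-frame x -4.50 y -0.07 mm  Fu -6.03 Fn 0.06 Fz 6.63
```

Emit:
send_rows([
  {"dx": 0.5,"dy": -0.2,"dz": 0.1,"rx": 0,"ry": 0,"rz": 0,"gripper": 1},
  {"dx": 0.5,"dy": -0.1,"dz": 0.1,"rx": 0,"ry": 0,"rz": 0,"gripper": 1},
  {"dx": 0,"dy": 0,"dz": 0,"rx": 0,"ry": 0,"rz": 0,"gripper": 1},
  {"dx": 0,"dy": 0,"dz": 0,"rx": 0,"ry": 0,"rz": 0,"gripper": 1},
])

```text
t: 15.63
position: [0.5482, -0.1988, 0.204]
tool_rot: [[-0.944, 0.331, -0.006], [0.331, 0.944, 0.003], [0.007, 0.001, -1.0]]
ft_force: [-6.3, 2.7, 7.9]
width: 0.0246
```

```bash
python3 st.py
```

```text
t 15.6333 pos [ 0.5482 -0.1988  0.204 ] F [-6.31  2.72  7.89] T [ 0.376  1.334 -0.212] w 0.0246
yaw 160.68 x [-0.9437  0.3308  0.0072] z [-0.0064  0.0034 -1.    ] grasp [ 0.5472 -0.1982  0.049 ]
v-frame x -4.30 y -0.07 mm  Fu -6.85 Fn 0.48 Fz 7.89
```

Emit:
send_rows([
  {"dx": 0,"dy": 0,"dz": 0.1,"rx": -0.05,"ry": -0.1,"rz": 0,"gripper": 1},
  {"dx": 0,"dy": 0,"dz": 0,"rx": -0.05,"ry": -0.1,"rz": 0,"gripper": 1},
  {"dx": 0,"dy": 0,"dz": 0,"rx": 0,"ry": 0,"rz": 0,"gripper": 1},
  {"dx": 0,"dy": 0,"dz": 0,"rx": 0,"ry": 0,"rz": 0,"gripper": 1},
])

```text
t: 15.97
position: [0.5479, -0.1986, 0.2039]
tool_rot: [[-0.944, 0.331, -0.004], [0.331, 0.944, 0.002], [0.004, 0.001, -1.0]]
ft_force: [-7.1, 2.3, 9.5]
width: 0.0246
```

```bash
python3 st.py
```

```text
t 15.9667 pos [ 0.5479 -0.1986  0.2039] F [-7.12  2.32  9.48] T [ 0.457  1.527 -0.16 ] w 0.0246
yaw 160.68 x [-0.9437  0.3309  0.0044] z [-0.0039  0.0022 -1.    ] grasp [ 0.5473 -0.1983  0.0489]
v-frame x -4.24 y -0.07 mm  Fu -7.49 Fn -0.16 Fz 9.48
```

Emit:
send_rows([
  {"dx": 0.5,"dy": -0.2,"dz": 0.2,"rx": -0.05,"ry": -0.1,"rz": 0,"gripper": 1},
  {"dx": 0.5,"dy": -0.2,"dz": 0.2,"rx": -0.05,"ry": -0.1,"rz": 0,"gripper": 1},
  {"dx": 0,"dy": 0,"dz": 0,"rx": 0,"ry": 0,"rz": 0,"gripper": 1},
  {"dx": 0,"dy": 0,"dz": 0,"rx": 0,"ry": 0,"rz": 0,"gripper": 1},
])

```text
t: 16.3
position: [0.5481, -0.1987, 0.2039]
tool_rot: [[-0.944, 0.331, -0.003], [0.331, 0.944, 0.002], [0.004, 0.001, -1.0]]
ft_force: [-9.8, 2.8, 9.1]
width: 0.0247
```

```bash
python3 st.py
```

```text
t 16.3 pos [ 0.5481 -0.1987  0.2039] F [-9.81  2.81  9.1 ] T [ 0.637  1.915 -0.143] w 0.0247
yaw 160.68 x [-0.9437  0.3309  0.0036] z [-0.0032  0.0018 -1.    ] grasp [ 0.5476 -0.1984  0.0489]
v-frame x -3.93 y -0.11 mm  Fu -10.19 Fn -0.59 Fz 9.10
```

Emit:
send_rows([
  {"dx": 0.6,"dy": -0.2,"dz": 0.2,"rx": -0.05,"ry": -0.1,"rz": 0,"gripper": 1},
  {"dx": 0,"dy": 0,"dz": 0,"rx": 0,"ry": 0,"rz": 0,"gripper": 1},
  {"dx": 0,"dy": 0,"dz": 0,"rx": 0,"ry": 0,"rz": 0,"gripper": 1},
  {"dx": 0,"dy": 0,"dz": 0,"rx": 0,"ry": 0,"rz": 0,"gripper": 1},
])

```text
t: 16.63
position: [0.5482, -0.1987, 0.2039]
tool_rot: [[-0.944, 0.331, -0.003], [0.331, 0.944, 0.002], [0.003, 0.001, -1.0]]
ft_force: [-10.2, 3.6, 10.0]
width: 0.0247
```

```bash
python3 st.py
```

```text
t 16.6333 pos [ 0.5482 -0.1987  0.2039] F [-10.18   3.62   9.95] T [ 0.714  2.146 -0.199] w 0.0247
yaw 160.68 x [-0.9437  0.3309  0.0034] z [-0.003   0.0017 -1.    ] grasp [ 0.5477 -0.1984  0.0489]
v-frame x -3.77 y -0.10 mm  Fu -10.80 Fn 0.06 Fz 9.95
```

The axial force is about 10.8 N, of which about 2 N is friction, so the pad takes roughly 9 N. That agrees with 1.1 mm of buffer travel. Holding for a second.

Emit:
send_rows([
  {"dx": 0.3,"dy": -0.1,"dz": 0,"rx": 0,"ry": 0,"rz": 0,"gripper": 1},
  {"dx": 0,"dy": 0,"dz": 0,"rx": 0,"ry": 0,"rz": 0,"gripper": 1},
  {"dx": 0,"dy": 0,"dz": 0,"rx": 0,"ry": 0,"rz": 0,"gripper": 1},
  {"dx": 0,"dy": 0,"dz": 0,"rx": 0,"ry": 0,"rz": 0,"gripper": 1},
  {"dx": 0,"dy": 0,"dz": 0,"rx": 0,"ry": 0,"rz": 0,"gripper": 1},
  {"dx": 0,"dy": 0,"dz": 0,"rx": 0,"ry": 0,"rz": 0,"gripper": 1},
  {"dx": 0,"dy": 0,"dz": 0,"rx": 0,"ry": 0,"rz": 0,"gripper": 1},
  {"dx": 0,"dy": 0,"dz": 0,"rx": 0,"ry": 0,"rz": 0,"gripper": 1},
  {"dx": 0,"dy": 0,"dz": 0,"rx": 0,"ry": 0,"rz": 0,"gripper": 1},
  {"dx": 0,"dy": 0,"dz": 0,"rx": 0,"ry": 0,"rz": 0,"gripper": 1},
  {"dx": 0,"dy": 0,"dz": 0,"rx": 0,"ry": 0,"rz": 0,"gripper": 1},
  {"dx": 0,"dy": 0,"dz": 0,"rx": 0,"ry": 0,"rz": 0,"gripper": 1},
])

```text
t: 17.63
position: [0.5483, -0.1987, 0.2039]
tool_rot: [[-0.944, 0.331, -0.004], [0.331, 0.944, 0.002], [0.004, 0.001, -1.0]]
ft_force: [-11.0, 3.5, 10.9]
width: 0.0247
```

```bash
python3 st.py; python3 - <<'E'
from h import *
im=manip.capture("scene")[:,:,::-1];cv2.imwrite("pics/s6.png",cv2.resize(im[180:290,250:380],None,fx=5,fy=5,interpolation=cv2.INTER_CUBIC))
E
```

```text
t 17.6333 pos [ 0.5483 -0.1987  0.2039] F [-10.95   3.49  10.91] T [ 0.784  2.314 -0.177] w 0.0247
yaw 160.68 x [-0.9437  0.3309  0.004 ] z [-0.0036  0.002  -1.    ] grasp [ 0.5477 -0.1984  0.0489]
v-frame x -3.74 y -0.07 mm  Fu -11.49 Fn -0.33 Fz 10.91
```

View pics/s6.png

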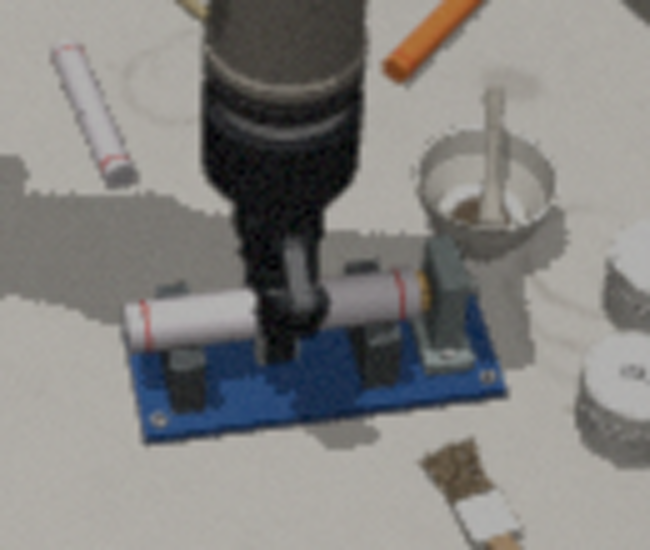

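The rod lies in both Vs with its end against the pad (about (424,292)). I held about 9-10 N for over a second, and now ease off in steps.

Emit:
send_rows([
  {"dx": -0.5,"dy": 0.2,"dz": 0,"rx": 0.05,"ry": 0.1,"rz": 0,"gripper": 1},
  {"dx": -0.5,"dy": 0.2,"dz": 0,"rx": 0.05,"ry": 0.1,"rz": 0,"gripper": 1},
  {"dx": -0.5,"dy": 0.2,"dz": 0,"rx": 0,"ry": 0,"rz": 0,"gripper": 1},
  {"dx": -0.5,"dy": 0.1,"dz": 0,"rx": 0,"ry": 0,"rz": 0,"gripper": 1},
  {"dx": 0,"dy": 0,"dz": 0,"rx": 0,"ry": 0,"rz": 0,"gripper": 1},
  {"dx": 0,"dy": 0,"dz": 0,"rx": 0,"ry": 0,"rz": 0,"gripper": 1},
  {"dx": 0,"dy": 0,"dz": 0,"rx": 0,"ry": 0,"rz": 0,"gripper": 1},
])

```text
t: 18.27
position: [0.5479, -0.1986, 0.204]
tool_rot: [[-0.944, 0.331, -0.002], [0.331, 0.944, 0.001], [0.002, 0.0, -1.0]]
ft_force: [-6.6, 1.5, 5.9]
width: 0.0246
```

```bash
python3 st.py
```

```text
t 18.2667 pos [ 0.5479 -0.1986  0.204 ] F [-6.61  1.54  5.87] T [ 0.359  1.335 -0.258] w 0.0246
yaw 160.68 x [-0.9437  0.3309  0.0024] z [-0.0021  0.0011 -1.    ] grasp [ 0.5475 -0.1984  0.049 ]
v-frame x -3.95 y -0.09 mm  Fu -6.75 Fn -0.73 Fz 5.87
```

Emit:
send_rows([
  {"dx": -0.5,"dy": 0.2,"dz": 0,"rx": 0.05,"ry": 0.1,"rz": 0,"gripper": 1},
  {"dx": -0.5,"dy": 0.2,"dz": 0,"rx": 0.05,"ry": 0.1,"rz": 0,"gripper": 1},
  {"dx": -0.5,"dy": 0.1,"dz": 0,"rx": 0,"ry": 0,"rz": 0,"gripper": 1},
  {"dx": 0,"dy": 0,"dz": 0,"rx": 0,"ry": 0,"rz": 0,"gripper": 1},
  {"dx": 0,"dy": 0,"dz": 0,"rx": 0,"ry": 0,"rz": 0,"gripper": 1},
  {"dx": 0,"dy": 0,"dz": 0,"rx": 0,"ry": 0,"rz": 0,"gripper": 1},
])

```text
t: 18.77
position: [0.5475, -0.1984, 0.204]
tool_rot: [[-0.944, 0.331, -0.002], [0.331, 0.944, 0.001], [0.002, 0.0, -1.0]]
ft_force: [-6.0, 0.8, 1.0]
width: 0.0244
```

```bash
python3 st.py
```

```text
t 18.7667 pos [ 0.5475 -0.1984  0.204 ] F [-5.99  0.85  0.99] T [ 0.185  1.086 -0.296] w 0.0244
yaw 160.69 x [-0.9438  0.3306  0.0023] z [-0.0021  0.001  -1.    ] grasp [ 0.5472 -0.1983  0.049 ]
v-frame x -4.30 y -0.08 mm  Fu -5.93 Fn -1.18 Fz 0.99
```

Emit:
send_rows([
  {"dx": -0.5,"dy": 0.2,"dz": -0.1,"rx": 0.05,"ry": 0.1,"rz": 0,"gripper": 1},
  {"dx": -0.5,"dy": 0.2,"dz": -0.1,"rx": 0,"ry": 0,"rz": 0,"gripper": 1},
  {"dx": 0,"dy": 0,"dz": 0,"rx": 0,"ry": 0,"rz": 0,"gripper": 1},
  {"dx": 0,"dy": 0,"dz": 0,"rx": 0,"ry": 0,"rz": 0,"gripper": 1},
  {"dx": 0,"dy": 0,"dz": 0,"rx": 0,"ry": 0,"rz": 0,"gripper": 1},
  {"dx": 0,"dy": 0,"dz": 0,"rx": 0,"ry": 0,"rz": 0,"gripper": 1},
])

```text
t: 19.27
position: [0.5473, -0.1982, 0.2043]
tool_rot: [[-0.944, 0.33, -0.001], [0.33, 0.944, 0.001], [0.002, 0.0, -1.0]]
ft_force: [-4.4, 0.5, -2.2]
width: 0.0249
```

```bash
python3 st.py
```

```text
t 19.2667 pos [ 0.5473 -0.1982  0.2043] F [-4.44  0.47 -2.15] T [-0.151  0.867 -0.068] w 0.0249
yaw 160.72 x [-0.9439  0.3302  0.0016] z [-1.4e-03  8.0e-04 -1.0e+00] grasp [ 0.5471 -0.198   0.0493]
v-frame x -4.47 y 0.08 mm  Fu -4.35 Fn -1.02 Fz -2.15
```

Emit:
send_rows([
  {"dx": -0.5,"dy": 0.2,"dz": -0.2,"rx": 0,"ry": 0,"rz": 0,"gripper": 1},
  {"dx": -0.4,"dy": 0.1,"dz": -0.2,"rx": 0,"ry": 0,"rz": 0,"gripper": 1},
  {"dx": 0,"dy": 0,"dz": -0.2,"rx": 0,"ry": 0,"rz": 0,"gripper": 1},
  {"dx": 0,"dy": 0,"dz": 0,"rx": 0,"ry": 0,"rz": 0,"gripper": 1},
  {"dx": 0,"dy": 0,"dz": 0,"rx": 0,"ry": 0,"rz": 0,"gripper": 1},
  {"dx": 0,"dy": 0,"dz": 0,"rx": 0,"ry": 0,"rz": 0,"gripper": 1},
])

```text
t: 19.77
position: [0.5469, -0.198, 0.2043]
tool_rot: [[-0.944, 0.33, 0.0], [0.33, 0.944, 0.0], [-0.0, 0.001, -1.0]]
ft_force: [-2.8, -0.0, -1.1]
width: 0.0247
```

```bash
python3 st.py
```

```text
t 19.7667 pos [ 0.5469 -0.198   0.2043] F [-2.79 -0.01 -1.08] T [-0.318  0.623 -0.14 ] w 0.0247
yaw 160.72 x [-9.439e-01  3.302e-01 -3.000e-04] z [ 4.e-04  5.e-04 -1.e+00] grasp [ 0.547  -0.1979  0.0493]
v-frame x -4.62 y 0.20 mm  Fu -2.63 Fn -0.93 Fz -1.08
```

Emit:
send_rows([
  {"dx": -0.3,"dy": 0.1,"dz": -0.3,"rx": 0,"ry": 0,"rz": 0,"gripper": 1},
  {"dx": 0,"dy": 0,"dz": -0.2,"rx": 0,"ry": 0,"rz": 0,"gripper": 1},
  {"dx": 0,"dy": 0,"dz": 0,"rx": 0,"ry": 0,"rz": 0,"gripper": 1},
  {"dx": 0,"dy": 0,"dz": 0,"rx": 0,"ry": 0,"rz": 0,"gripper": 1},
  {"dx": 0,"dy": 0,"dz": 0,"rx": 0,"ry": 0,"rz": 0,"gripper": 1},
  {"dx": 0,"dy": 0,"dz": 0,"rx": 0,"ry": 0,"rz": 0,"gripper": 1},
], grip_force=20)

```text
t: 20.27
position: [0.5468, -0.198, 0.2042]
tool_rot: [[-0.944, 0.33, 0.001], [0.33, 0.944, 0.0], [-0.001, 0.001, -1.0]]
ft_force: [-3.2, -1.4, 4.3]
width: 0.0244
```

```bash
python3 st.py
```

```text
t 20.2667 pos [ 0.5468 -0.198   0.2042] F [-3.16 -1.41  4.29] T [-0.34   0.671 -0.105] w 0.0244
yaw 160.71 x [-9.439e-01  3.303e-01 -9.000e-04] z [ 1.e-03  3.e-04 -1.e+00] grasp [ 0.5469 -0.1979  0.0492]
v-frame x -4.67 y 0.12 mm  Fu -2.52 Fn -2.38 Fz 4.29
```

Emit:
send_rows([
  {"dx": 0,"dy": 0,"dz": 0,"rx": 0,"ry": 0,"rz": 0,"gripper": 0.2},
  {"dx": 0,"dy": 0,"dz": 0,"rx": 0,"ry": 0,"rz": 0,"gripper": 0.1},
  {"dx": 0,"dy": 0,"dz": 0,"rx": 0,"ry": 0,"rz": 0,"gripper": 0},
  {"dx": 0,"dy": 0,"dz": 0,"rx": 0,"ry": 0,"rz": 0,"gripper": -0.2},
  {"dx": 0,"dy": 0,"dz": 0,"rx": 0,"ry": 0,"rz": 0,"gripper": -0.4},
  {"dx": 0,"dy": 0,"dz": 0,"rx": 0,"ry": 0,"rz": 0,"gripper": -0.4},
  {"dx": 0,"dy": 0,"dz": 0,"rx": 0,"ry": 0,"rz": 0,"gripper": -0.4},
  {"dx": 0,"dy": 0,"dz": 0,"rx": 0,"ry": 0,"rz": 0,"gripper": -0.4},
])

```text
t: 20.93
position: [0.5465, -0.1977, 0.2036]
tool_rot: [[-0.944, 0.33, -0.0], [0.33, 0.944, 0.001], [0.0, 0.001, -1.0]]
ft_force: [-0.2, -0.0, 0.3]
width: 0.06
```

```bash
python3 st.py; python3 - <<'E'
from h import *
cv2.imwrite("pics/w7.png",manip.capture("wrist")[:,:,::-1])
E
```

```text
t 20.9333 pos [ 0.5465 -0.1977  0.2036] F [-0.16 -0.01  0.27] T [-0.006 -0.027 -0.016] w 0.06
yaw 160.72 x [-9.439e-01  3.301e-01  5.000e-04] z [-2.e-04  9.e-04 -1.e+00] grasp [ 0.5464 -0.1975  0.0486]
v-frame x -5.27 y 0.36 mm  Fu -0.15 Fn -0.06 Fz 0.27
```

View pics/w7.png

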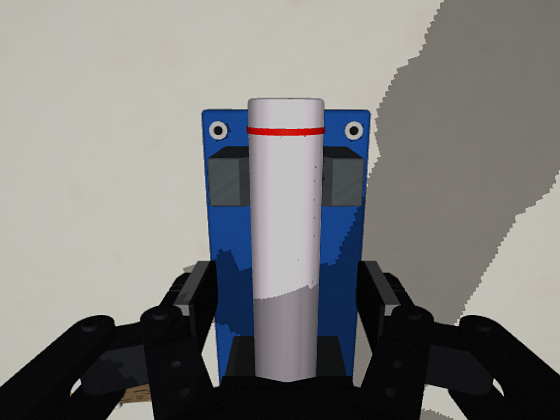

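The fingers are clear and the rod is sitting in the Vs, ring at (286,131). Raising straight up.

Emit:
send_rows([
  {"dx": 0,"dy": 0,"dz": 5,"rx": 0,"ry": 0,"rz": 0,"gripper": -0.6},
  {"dx": 0,"dy": 0,"dz": 10,"rx": 0,"ry": 0,"rz": 0,"gripper": -0.6},
  {"dx": 0,"dy": 0,"dz": 20,"rx": 0,"ry": 0,"rz": 0,"gripper": -0.6},
  {"dx": 0,"dy": 0,"dz": 25,"rx": 0,"ry": 0,"rz": 0,"gripper": -0.6},
  {"dx": 0,"dy": 0,"dz": 25,"rx": 0,"ry": 0,"rz": 0,"gripper": -0.6},
  {"dx": 0,"dy": 0,"dz": 25,"rx": 0,"ry": 0,"rz": 0,"gripper": -0.6},
  {"dx": 0,"dy": 0,"dz": 20,"rx": 0,"ry": 0,"rz": 0,"gripper": -0.6},
  {"dx": 0,"dy": 0,"dz": 10,"rx": 0,"ry": 0,"rz": 0,"gripper": -0.6},
  {"dx": 0,"dy": 0,"dz": 0,"rx": 0,"ry": 0,"rz": 0,"gripper": -0.6},
  {"dx": 0,"dy": 0,"dz": 0,"rx": 0,"ry": 0,"rz": 0,"gripper": -0.6},
])

```text
t: 21.82
position: [0.5463, -0.1977, 0.3438]
tool_rot: [[-0.944, 0.33, 0.0], [0.33, 0.944, 0.001], [-0.0, 0.001, -1.0]]
ft_force: [-0.7, 0.5, -0.9]
width: 0.0684
```

```bash
python3 st.py; python3 - <<'E'
from h import *
c=cm("wrist");im=manip.capture("wrist")[:,:,::-1];cv2.imwrite("pics/w8.png",im)
im=manip.capture("scene")[:,:,::-1];cv2.imwrite("pics/s8.png",cv2.resize(im[180:330,200:380],None,fx=4,fy=4,interpolation=cv2.INTER_CUBIC))
th=np.radians(-19.28);o=np.array([.5513,-.1996]);Rm=np.array([[np.cos(th),-np.sin(th)],[np.sin(th),np.cos(th)]])
f=lambda x,y,z:w2p(c,[*(Rm@[x,y]+o),z])[0]
for P in[(-.0698,-.013,.052),(-.0698,.013,.052),(.0602,-.013,.052),(.0602,.013,.052)]:print(P,f(*P))
E
```

```text
t 21.8167 pos [ 0.5463 -0.1977  0.3438] F [-0.75  0.5  -0.9 ] T [0.02  0.023 0.022] w 0.0684
yaw 160.72 x [-0.9439  0.3302 -0.    ] z [ 4.e-04  9.e-04 -1.e+00] grasp [ 0.5464 -0.1975  0.1888]
v-frame x -5.32 y 0.34 mm  Fu -0.87 Fn 0.22 Fz -0.90
(-0.0698, -0.013, 0.052) [267.76714509 115.6954702 ]
(-0.0698, 0.013, 0.052) [304.39984668 115.68090416]
(0.0602, -0.013, 0.052) [270.19371935 280.86340538]
(0.0602, 0.013, 0.052) [302.18441976 280.86194794]
```

View pics/w8.png

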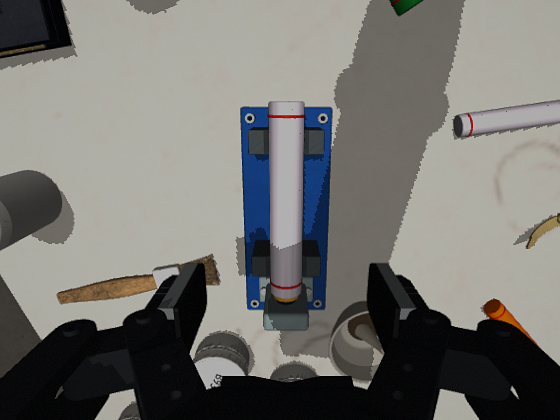

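View pics/s8.png

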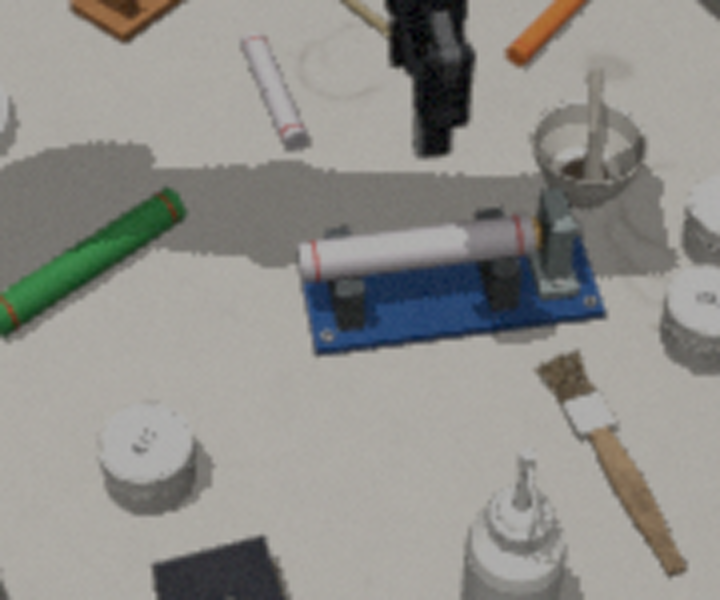

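```bash
python3 - <<'E'
import cv2,numpy as np
a=cv2.imread("pics/w8.png")[260:340,245:330]
cv2.imwrite("pics/w8c.png",np.clip(cv2.resize(a,None,fx=7,fy=7,interpolation=cv2.INTER_CUBIC)*1.4,0,255).astype('uint8'))
E
```

```text
(no output)
```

View pics/w8c.png

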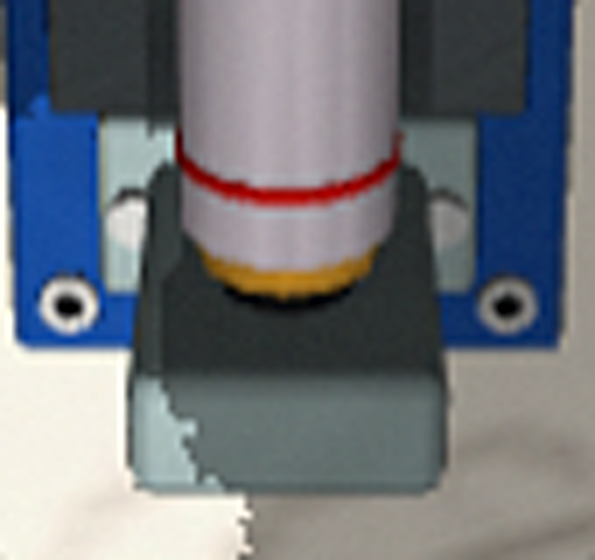

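The rod end meets the brass pad with no visible gap, and both Vs hold it. The tin and the brush are where they were, and the gripper is clear. Handing in.

```bash
python3 - <<'E'
from rig import manip
print(manip.state()["t"]);print(manip.job_done())
E
```

```text
21.9167
the job is handed in; nothing more can be done
None
```

I took the aluminium rod out of the cradle and laid it in both Vs, about 20 mm short of v_axis. I then slid it in small steps to the pad, pressed it home for about 1 s, eased off, released it and raised the arm clear. The job was handed in at t = 21.9 s; no verdict is reported.

- **Push:** the force along the rod reached 10.8 to 11.5 N. About 2 N of that was sliding friction, so the pad took roughly 9 to 9.5 N. The rod moved in about 1.1 mm after contact, which fits the 8 N/mm buffer.
- **V-rest load:** the downward force readings, taken once per step, put it at about 13 N at most.
- **Last pictures:** the rod lies in both Vs with its end against the brass pad and no visible gap. The tin and brush look unmoved, but only by eye; I did not measure them again. The force reading was near zero after release.
- **Disagreements:**
  - The gripper read 24.5 to 25 mm on the 26 mm rod.
  - In the last wrist picture the far ring sat about 7 px lower than projected. I put that down to the ring's curvature and the rod lying slightly off in the grip, and did not check further.

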